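# Test-seat the crank discs and sort them by key position

## Robot

A 6-joint arm with a two-finger parallel gripper is mounted at the origin on the work surface. World frame = base frame: x ahead of the robot, y to its left, z up, the work surface at z = 0. Lengths are in m, angles in degrees, forces in N, time in s.
With the tool pointing down it reaches from about 0.25 to 0.725 m from the base axis. Payload 9.7 kg.
Tool frame: the origin (TCP) lies at the very end of the fingers, on their centre line; the grasp point (between the pads) lies grasp_offset behind it (grasp_offset is the distance from the TCP to the grasp point, in m); z points along the fingers, y is the line along which they close (so a half turn about z gives the same grasp; the last joint's range is limited). The gripper opens to 85 mm and grips with 20 to 120 N. Pads are 22 mm wide; open, the fingers measure 114 mm over their backs; the gripper's body (76 mm by 85 mm) begins 54 mm behind the grasp point. The pads swing forward as they close: fully open they stand 13 mm farther back than shut.
Start: joints at [71.047, 4.979, 10.078, 95.1, 0, 90], TCP at [0.179, 0.52, 0.231] pointing down, gripper open.
Joint ranges: [-179.16, 179.16], [-48.56, 103.87], [-65.8, 70.77], [-126.05, 130.52], [-82.76, 87.17], [-180, 180]. Speed limits (degrees/s): [127.2, 127.2, 147.25, 180, 180, 180].

## Interface

Orientations are given as [roll, pitch, yaw] about the fixed x, y, z axes, in that order (R = Rz(yaw) Ry(pitch) Rx(roll)).
In Python, from workcell import get_obs, camera, calibration, job_done, recognise, cut_out, mark_of, grasp_offset gives the robot as it stands.
- The arm moves only by the tool servo_tool, never from a script. Its argument "moves" is a list of rows, each a list of 3 entries, a list of its own where there are three numbers: the turn, a rotation vector about the tool's x, y, z in degrees, then the shift along the tool's x, y, z in m, then the opening in per cent of the stroke, from 0 (shut) to 100 (fully open). In form: [[[ax, ay, az], [x, y, z], claw], ...]. A call has 1 to 12 rows; each row shifts and turns the commanded pose from where the row before left it, along the tool's axes as they then stand; what a row does not reach is not made up. A row lasts 1/10 s, in which the tool goes at most 50 mm and 8.59 degrees, less where a joint would pass 70% of its speed; a pose out of reach is approached as far as the arm can. A call is refused whole if a number of a shift passes 0.05 or a number of a turn 8.59, either way. A call with a gripper value outside its range is refused whole. The fingers move at their own pace and stop on an object; "force" is the grip in N (left out, the last holds). Time passes only in rows, so rows that do not move let the fingers close. It gives the time, the measured TCP pose, the force, the opening and the grip force at its end, in the units of the state.
- get_obs(): the state, without advancing time (a new reading comes with each control period).
- camera(name): name is "side" or "top" or "wrist"; returns (picture, depth): 400x640x3 uint8, red, green, blue; 400x640 float32, m along the optical axis (not along the pixel's ray), 0 where there is no reading.
- calibration(name): a dict with "camera_matrix" (3x3 intrinsics, pixels), "R" (3x3) and "t" (3): a world point X has camera coordinates R X + t. Camera axes: x right, y down, z forward; pixel columns grow to the right and rows downward; lengths in m; the calibration is good to about 2 mm. A picture is of the moment at which its call begins: read the wrist's pose just before it. calibration takes no time and is no camera call; for the wrist camera it gives the pose at the moment of the call.
- job_done(): hands the job in; it is judged then, once.
Trained networks look in the newest picture that a camera, given by its name, has taken for a name from the list of things; names that differ only in an ending like _2 or _b are one class to them, and where a whole thing is asked for, a point or a joint stands for the part that bears it (a point fixed in the world has none). Each returns a list of dicts, best first, with "score" (0 to 1); they miss things now and then, are a little off and sometimes report something else, mostly with a low value. They report only what shows in the picture. A call takes as long as a camera call.
- recognise(name, camera): "xyz" ([x, y, z] in m, in the coordinates of the camera as it stood for that picture, good to about 4 mm: the middle of the surface that is visible of it).
- cut_out(name, camera): "mask" (400x640 bool, what is visible of it).
- mark_of(name, camera): "xyz" ([x, y, z] in m, in the coordinates of the camera as it stood for that picture, good to about 4 mm: a listed point, or the origin of a listed thing).
The state is a dict: "time": time; "q": joint angles; "qd": joint speeds; "joint_efforts": joint torques, N m; "ee_pos": TCP position; "tcp_rot": TCP orientation; "wrist_force": force on the tool from outside, world axes, zero at the start; "torque": the same for the moment, N m; "opening": finger opening in m; "grasp_force": force on a finger pad.
Only numpy, scipy, OpenCV 4.12 (cv2) and the standard library are available. Lean on these libraries where they do the work, as an engineer would, in place of code of your own. Each camera call takes 0.05 s, during which the arm holds its last target. There are 200 camera calls.

## Task

Check the crank discs lying loose on the table: seat every one of them fully home on a keyed spindle of the drive unit, each on its own, and with all of them in place press the start button fully down for the test run and let it come up again. Then take the discs off and sort them by key position, flat on the tray floor with the hub up: those with the keyway in line with the crank pin into the wooden tray, those with the keyway a quarter turn from the pin into the grey plastic tray. Leave the pulley, the jar and the other things on the table where they are.

Things in the scene. Friction and masses are not known exactly. Their poses are not given: they have to be found in the camera images.
- crank_1: loose aluminium crank disc, about 220 g, may be absent: plate 72 mm across, 12 thick; hub on top 38 mm across its two flats (round part 42), 38 high over all. Origin: centre of the underside, z up along the bore. Steel crank pin, 9 thick, top at 30 mm, stands on the plate 29 mm out along +x. The hub's flats face +y and -y: fingers closing along y clear the pin. Bore 20 mm through, with one keyway (see the key point)
- crank_1_key (a point): outer end of the keyway of crank_1 (8 mm wide, full height) on the hub's top face, 14.5 mm from the axis, 38 mm above the underside. It lies either in line with the pin (disc's +x) or a quarter turn counterclockwise of it seen from above (disc's +y); which, this point shows
- crank_2: loose aluminium crank disc, about 220 g, may be absent: plate 72 mm across, 12 thick; hub on top 38 mm across its two flats (round part 42), 38 high over all. Origin: centre of the underside, z up along the bore. Steel crank pin, 9 thick, top at 30 mm, stands on the plate 29 mm out along +x. The hub's flats face +y and -y: fingers closing along y clear the pin. Bore 20 mm through, with one keyway (see the key point)
- crank_2_key (a point): outer end of the keyway of crank_2 (8 mm wide, full height) on the hub's top face, 14.5 mm from the axis, 38 mm above the underside. It lies either in line with the pin (disc's +x) or a quarter turn counterclockwise of it seen from above (disc's +y); which, this point shows
- crank_3: loose aluminium crank disc, about 220 g, may be absent: plate 72 mm across, 12 thick; hub on top 38 mm across its two flats (round part 42), 38 high over all. Origin: centre of the underside, z up along the bore. Steel crank pin, 9 thick, top at 30 mm, stands on the plate 29 mm out along +x. The hub's flats face +y and -y: fingers closing along y clear the pin. Bore 20 mm through, with one keyway (see the key point)
- crank_3_key (a point): outer end of the keyway of crank_3 (8 mm wide, full height) on the hub's top face, 14.5 mm from the axis, 38 mm above the underside. It lies either in line with the pin (disc's +x) or a quarter turn counterclockwise of it seen from above (disc's +y); which, this point shows
- crank_4: loose aluminium crank disc, about 220 g, may be absent: plate 72 mm across, 12 thick; hub on top 38 mm across its two flats (round part 42), 38 high over all. Origin: centre of the underside, z up along the bore. Steel crank pin, 9 thick, top at 30 mm, stands on the plate 29 mm out along +x. The hub's flats face +y and -y: fingers closing along y clear the pin. Bore 20 mm through, with one keyway (see the key point)
- crank_4_key (a point): outer end of the keyway of crank_4 (8 mm wide, full height) on the hub's top face, 14.5 mm from the axis, 38 mm above the underside. It lies either in line with the pin (disc's +x) or a quarter turn counterclockwise of it seen from above (disc's +y); which, this point shows
- drive_unit: fixed grey drive unit of a crank-motion exhibit, 120 mm (x) by 460 mm (y), top face 56 mm above the table; origin: centre of its underside. On it stand four identical keyed spindles in a row along its y (at y = -185, -90, +5 and +100 mm) and a start button (at y = +190 mm). Turned by up to 0.08 rad
- spindle_1 (a point): seat of spindle 1: top centre of its 44 mm flange, 62 mm above the table, where a seated disc's origin lies; z up. Shaft 16 mm thick, straight for 36 mm above the seat, then tapering over 8 mm to a 6 mm tip. Its brass key, 5 mm wide, reaches 12 mm from the axis towards the unit's +x, from the seat up to 22 mm: a wrongly turned disc stops on it, 22 mm too high
- spindle_2 (a point): seat of spindle 2: top centre of its 44 mm flange, 62 mm above the table, where a seated disc's origin lies; z up. Shaft 16 mm thick, straight for 36 mm above the seat, then tapering over 8 mm to a 6 mm tip. Its brass key, 5 mm wide, reaches 12 mm from the axis towards the unit's +x, from the seat up to 22 mm: a wrongly turned disc stops on it, 22 mm too high
- spindle_3 (a point): seat of spindle 3: top centre of its 44 mm flange, 62 mm above the table, where a seated disc's origin lies; z up. Shaft 16 mm thick, straight for 36 mm above the seat, then tapering over 8 mm to a 6 mm tip. Its brass key, 5 mm wide, reaches 12 mm from the axis towards the unit's +x, from the seat up to 22 mm: a wrongly turned disc stops on it, 22 mm too high
- spindle_4 (a point): seat of spindle 4: top centre of its 44 mm flange, 62 mm above the table, where a seated disc's origin lies; z up. Shaft 16 mm thick, straight for 36 mm above the seat, then tapering over 8 mm to a 6 mm tip. Its brass key, 5 mm wide, reaches 12 mm from the axis towards the unit's +x, from the seat up to 22 mm: a wrongly turned disc stops on it, 22 mm too high
- start_button (a joint): spring start button, 28 mm wide, on the drive unit: 0 up, 0.006 (m) fully down; it is down above 0.005. About 5 N holds it fully down; it rises when let go
- start_button_top (a point): centre of the button's top face, which moves with it; 18 mm above the unit's top face when up; it is pressed straight down
- wood_tray: fixed shallow wooden tray with brass corners, for discs with the keyway in line with the pin; 120 mm (x) by 192 mm (y) outside, walls 4 mm thick and 16 mm high, floor 4 mm thick; room for two discs side by side along its y. Origin: centre of its underside
- wood_tray_floor (a point): centre of the inner floor of the tray, 4 mm above the table
- plastic_tray: fixed shallow grey plastic tray, for discs with the keyway a quarter turn from the pin; 120 mm (x) by 192 mm (y) outside, walls 4 mm thick and 16 mm high, floor 4 mm thick; room for two discs side by side along its y. Origin: centre of its underside
- plastic_tray_floor (a point): centre of the inner floor of the tray, 4 mm above the table
- pulley: loose dark belt pulley, 76 mm across, 30 mm high, no bore and no pin; not part of the job
- grease_jar: loose small jar, 54 mm across, 50 mm high; not part of the job

How it is judged (in metres and radians):
On the way, in this order (a step that is already met when the one before it is completed fails the run):
1. every disc that is there sits fully home on a spindle (((horizontal distance between crank_1 and spindle_1 below 0.005 m and z of crank_1 in the frame of spindle_1 between -0.004 and 0.004 m and angle between crank_1's own z axis and vertical below 0.08 rad) or (horizontal distance between crank_1 and spindle_2 below 0.005 m and z of crank_1 in the frame of spindle_2 between -0.004 and 0.004 m and angle between crank_1's own z axis and vertical below 0.08 rad) or (horizontal distance between crank_1 and spindle_3 below 0.005 m and z of crank_1 in the frame of spindle_3 between -0.004 and 0.004 m and angle between crank_1's own z axis and vertical below 0.08 rad) or (horizontal distance between crank_1 and spindle_4 below 0.005 m and z of crank_1 in the frame of spindle_4 between -0.004 and 0.004 m and angle between crank_1's own z axis and vertical below 0.08 rad)) and ((horizontal distance between crank_2 and spindle_1 below 0.005 m and z of crank_2 in the frame of spindle_1 between -0.004 and 0.004 m and angle between crank_2's own z axis and vertical below 0.08 rad) or (horizontal distance between crank_2 and spindle_2 below 0.005 m and z of crank_2 in the frame of spindle_2 between -0.004 and 0.004 m and angle between crank_2's own z axis and vertical below 0.08 rad) or (horizontal distance between crank_2 and spindle_3 below 0.005 m and z of crank_2 in the frame of spindle_3 between -0.004 and 0.004 m and angle between crank_2's own z axis and vertical below 0.08 rad) or (horizontal distance between crank_2 and spindle_4 below 0.005 m and z of crank_2 in the frame of spindle_4 between -0.004 and 0.004 m and angle between crank_2's own z axis and vertical below 0.08 rad)) and ((horizontal distance between crank_3 and spindle_1 below 0.005 m and z of crank_3 in the frame of spindle_1 between -0.004 and 0.004 m and angle between crank_3's own z axis and vertical below 0.08 rad) or (horizontal distance between crank_3 and spindle_2 below 0.005 m and z of crank_3 in the frame of spindle_2 between -0.004 and 0.004 m and angle between crank_3's own z axis and vertical below 0.08 rad) or (horizontal distance between crank_3 and spindle_3 below 0.005 m and z of crank_3 in the frame of spindle_3 between -0.004 and 0.004 m and angle between crank_3's own z axis and vertical below 0.08 rad) or (horizontal distance between crank_3 and spindle_4 below 0.005 m and z of crank_3 in the frame of spindle_4 between -0.004 and 0.004 m and angle between crank_3's own z axis and vertical below 0.08 rad)) and ((horizontal distance between crank_4 and spindle_1 below 0.005 m and z of crank_4 in the frame of spindle_1 between -0.004 and 0.004 m and angle between crank_4's own z axis and vertical below 0.08 rad) or (horizontal distance between crank_4 and spindle_2 below 0.005 m and z of crank_4 in the frame of spindle_2 between -0.004 and 0.004 m and angle between crank_4's own z axis and vertical below 0.08 rad) or (horizontal distance between crank_4 and spindle_3 below 0.005 m and z of crank_4 in the frame of spindle_3 between -0.004 and 0.004 m and angle between crank_4's own z axis and vertical below 0.08 rad) or (horizontal distance between crank_4 and spindle_4 below 0.005 m and z of crank_4 in the frame of spindle_4 between -0.004 and 0.004 m and angle between crank_4's own z axis and vertical below 0.08 rad))), for 0.3 s.
2. the start button is pressed fully down while every disc is seated (all of step 1 and value of joint start_button above 0.005 m), for 0.1 s.
3. the start button is let up again (value of joint start_button below 0.0015 m), for 0.1 s.
At the end, for the whole second after the job is handed in: every disc that is there lies flat (within 0.1 rad), hub up, on the floor of its own tray (origin within 5 mm of the floor and inside the walls): keyway in line with the pin in the wooden tray, keyway a quarter turn from the pin in the grey plastic tray; at rest; the button up (under 1.5 mm) (x of crank_1 in the frame of wood_tray_floor between -0.026 and 0.026 m and y of crank_1 in the frame of wood_tray_floor between -0.062 and 0.062 m and z of crank_1 in the frame of wood_tray_floor between -0.005 and 0.005 m and angle between each of crank_1, crank_2, crank_3, crank_4's own z axis and vertical below 0.1 rad and height (world z) of each of crank_1_key, crank_2_key, crank_3_key, crank_4_key above 0.035 m and linear speed of each of crank_1, crank_2, crank_3, crank_4 below 0.02 m/s and x of crank_2 in the frame of plastic_tray_floor between -0.026 and 0.026 m and y of crank_2 in the frame of plastic_tray_floor between -0.062 and 0.062 m and z of crank_2 in the frame of plastic_tray_floor between -0.005 and 0.005 m and x of crank_3 in the frame of wood_tray_floor between -0.026 and 0.026 m and y of crank_3 in the frame of wood_tray_floor between -0.062 and 0.062 m and z of crank_3 in the frame of wood_tray_floor between -0.005 and 0.005 m and x of crank_4 in the frame of plastic_tray_floor between -0.026 and 0.026 m and y of crank_4 in the frame of plastic_tray_floor between -0.062 and 0.062 m and z of crank_4 in the frame of plastic_tray_floor between -0.005 and 0.005 m and value of joint start_button below 0.0015 m); the robot touches nothing.
It fails at once if the pulley is shoved more than 6 cm from its place (distance of pulley from where it was at the start of the episode above 0.06 m).
It fails at once if the grease jar is shoved more than 6 cm from its place (distance of grease_jar from where it was at the start of the episode above 0.06 m).
Of crank_1, crank_2, crank_3, crank_4 only 3 to 4 are there at a start; the rules pass over those that are not, and their reading is None.
At some moment in a run one of crank_1, crank_2, crank_3, crank_4 may be knocked a few centimetres aside while the robot is not near it.
Once in a run the grip may slacken for a moment while it holds something.
It also fails if it takes over 210 s, if anything falls off the work surface, if the arm or the gripper's body presses on something with over 40 N, if the wrist force passes 120 N, or if a joint passes its speed limit or range.

## Working session

There is one attempt and no reset: what is moved stays moved. The work goes in short steps, Python scripts to look and compute and a tool call to move; the robot and the scene stay as the last step left them, time stands still between calls to the robot, and variables do not carry over. Pictures are saved under pics/ and viewed, at most 14 in all, crops included, and the job is handed in when it is done.

Besides the shell and the picture viewer there is one more tool, called after "Call:" by a JSON object that holds its "name" and its "arguments". servo_tool: Moves the arm, as the interface text tells. Its arguments: {"type":"object","properties":{"moves":{"type":"array"},"force":{"type":"number"}},"required":["moves"]}

```bash
ls; mkdir -p pics; cat > h.py <<'E'
import numpy as np, cv2
from workcell import *
def cal(c):
    k=calibration(c); return np.array(k["camera_matrix"]),np.array(k["R"]),np.array(k["t"])
def world(p,k): return k[1].T@(np.array(p)-k[2])
def save(im,n): cv2.imwrite(f"pics/{n}.png",cv2.cvtColor(im,cv2.COLOR_RGB2BGR))
E
python3 - <<'E'
from h import *
print(get_obs(),grasp_offset)
for c in ["top","side"]:
    k=cal(c); im,d=camera(c); save(im,c+"0"); print(c,k[0][0,0],world([0,0,0],k).round(3))
    if c=="top":
        for n in ["crank_1","crank_1_key","spindle_1","start_button_top","drive_unit","wood_tray_floor","plastic_tray_floor","pulley","grease_jar"]:
            for r in mark_of(n,c): print(n,round(r["score"],2),world(r["xyz"],k).round(4))
E
```

```text
pics
{'time': 0.0, 'q': array([ 7.10485248e+01,  5.01039448e+00,  1.00375727e+01,  9.50990969e+01,
       -5.14799615e-04,  9.00013260e+01]), 'qd': array([-0.06725594,  0.03550139,  0.102077  ,  0.06050709, -0.03186654,
       -0.07398488]), 'joint_efforts': array([-1.58158393e-03, -5.20386672e+01,  4.64801860e+01,  1.62216002e-02,
        8.32992282e-05, -3.04274600e-06]), 'ee_pos': array([0.1785569 , 0.51998923, 0.23061776]), 'tcp_rot': array([-1.79928081e+02,  5.16463663e-04,  1.61047199e+02]), 'wrist_force': array([ 0.13867338, -0.37219829, -0.81541031]), 'torque': array([ 0.02626381, -0.09530965,  0.01676028]), 'grasp_force': 0.0, 'opening': 0.08524495025760043} 0.0187
top 474.84786729155445 [ 0.404 -0.013  1.045]
crank_1 0.76 [ 0.4305 -0.1517 -0.0026]
crank_1 0.68 [ 5.077e-01  1.594e-01 -3.000e-04]
crank_1 0.67 [ 0.441   0.0504 -0.0014]
crank_1 0.54 [0.5199 0.1703 0.0391]
crank_1_key 0.58 [0.4384 0.0344 0.0342]
crank_1_key 0.43 [ 0.4522 -0.3364  0.0031]
spindle_1 0.92 [ 0.6485 -0.1955  0.0581]
spindle_1 0.71 [ 0.6549 -0.0043  0.0583]
spindle_1 0.64 [ 0.6528 -0.0999  0.058 ]
spindle_1 0.25 [0.6111 0.3323 0.0031]
start_button_top 0.54 [0.6571 0.1768 0.0731]
drive_unit 0.79 [ 0.6582 -0.0114  0.0014]
wood_tray_floor 0.81 [0.4622 0.3315 0.0027]
plastic_tray_floor 0.93 [ 0.4487 -0.3375  0.    ]
pulley 0.65 [6.057e-01 3.348e-01 2.000e-04]
pulley 0.51 [ 0.4308 -0.1545 -0.0045]
grease_jar 0.87 [ 0.6013 -0.3213 -0.0041]
grease_jar 0.69 [ 0.608  0.331 -0.002]
side 407.67790760188495 [ 0.35  -0.956  0.623]
```

View pics/top0.png

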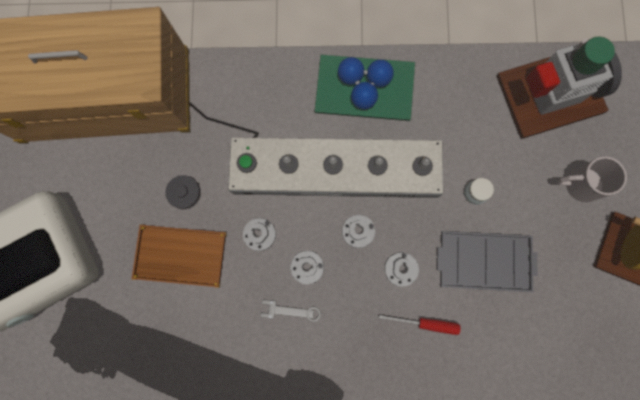

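View pics/side0.png

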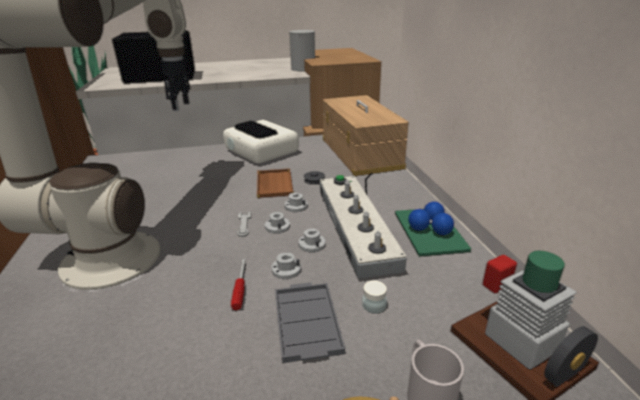

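The top picture shows four discs at about (258,235), (306,267), (359,231) and (402,269). The spindles are at (423,166), (378,165), (333,164) and (289,163), and the button is at (246,162). The wood tray is on the left, the grey tray on the right, with the pulley at (182,192) and the jar at (480,190). The side view agrees.

Call:
{"name": "servo_tool", "arguments": {"moves": [[[0,0,0],[-0.038,-0.031,-0.01],100],[[0,0,0],[-0.038,-0.031,-0.01],100],[[0,0,0],[-0.038,-0.031,-0.01],100],[[0,0,0],[-0.038,-0.031,-0.01],100],[[0,0,0],[-0.038,-0.031,-0.01],100],[[0,0,0],[-0.038,-0.031,-0.01],100],[[0,0,0],[-0.038,-0.031,-0.01],100],[[0,0,0],[-0.038,-0.031,-0.01],100],[[0,0,0],[-0.038,-0.031,-0.01],100],[[0,0,0],[-0.038,-0.031,-0.01],100],[[0,0,0],[-0.038,-0.031,-0.01],100],[[0,0,0],[-0.038,-0.031,-0.01],100]]}}

```text
time: 1.75
ee_pos: [0.4894, 0.0187, 0.3518]
tcp_rot: [180.0, 0.0, 161.0]
wrist_force: [-0.0, 0.4, 0.4]
opening: 0.0856
grasp_force: 0.0
```

```bash
cat >> h.py <<'E'
def st():
    o=get_obs(); print("t",round(o["time"],2),"p",o["ee_pos"].round(4),"rpy",o["tcp_rot"].round(2),"q6",o["q"][5].round(1),"F",o["wrist_force"].round(1),"open",round(o["opening"],4),"g",round(o["grasp_force"],1)); return o
def go(x,y,z,yaw=None):
    """print shift in present tool axes, and turn about tool z (applied separately)"""
    o=get_obs(); psi=np.radians(o["tcp_rot"][2]); d=np.array([x,y,z])-o["ee_pos"]
    X=np.array([np.cos(psi),np.sin(psi),0]); Y=np.array([np.sin(psi),-np.cos(psi),0])
    print("shift",(d@X).round(4),(d@Y).round(4),(-d[2]).round(4),"n",np.linalg.norm(d).round(3))
    if yaw is not None:
        t=(np.degrees(psi)-yaw+180)%360-180; print("turn",t.round(2))
        psi=np.radians(yaw); X=np.array([np.cos(psi),np.sin(psi),0]); Y=np.array([np.sin(psi),-np.cos(psi),0])
        print("shift after turn",(d@X).round(4),(d@Y).round(4),(-d[2]).round(4))
E
python3 - <<'E'
from h import *
st(); k=cal("wrist"); im,d=camera("wrist"); save(im,"w1")
print(k[0].round(1).tolist(),world([0,0,0],k).round(3),k[1].round(2).tolist())
for n in ["crank_1","crank_1_key","spindle_1","start_button_top"]:
    for r in mark_of(n,"wrist"): print(n,round(r["score"],2),world(r["xyz"],k).round(4))
E
```

```text
t 1.75 p [0.4894 0.0187 0.3518] rpy [1.7998e+02 4.0000e-02 1.6103e+02] q6 21.1 F [-0.   0.4  0.4] open 0.0856 g 0.0
[[332.7, 0.0, 324.0], [0.0, 332.7, 194.9], [0.0, 0.0, 1.0]] [0.419 0.043 0.494] [[0.33, 0.95, 0.0], [0.91, -0.31, 0.29], [0.27, -0.09, -0.96]]
crank_1 0.89 [ 4.337e-01 -1.511e-01 -3.000e-04]
crank_1 0.68 [0.44   0.0529 0.0008]
crank_1 0.64 [5.075e-01 1.597e-01 5.000e-04]
crank_1 0.64 [ 0.5138 -0.0606 -0.0034]
crank_1_key 0.89 [0.4381 0.0356 0.0343]
spindle_1 0.92 [ 0.65   -0.1011  0.0628]
spindle_1 0.79 [ 0.6506 -0.194   0.0634]
spindle_1 0.76 [0.66   0.0861 0.0619]
start_button_top 0.6 [0.6566 0.1803 0.0791]
```

View pics/w1.png

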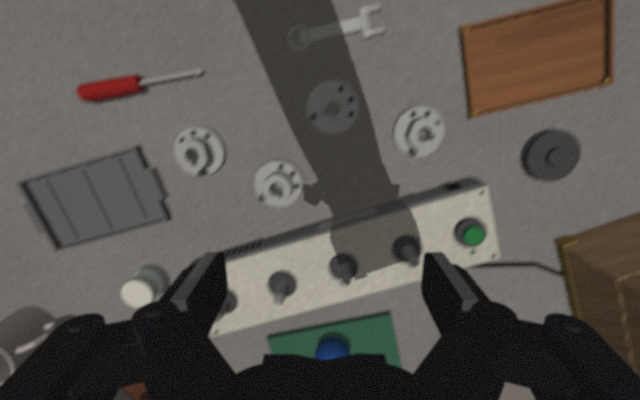

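The wrist picture shows all four discs at (200,152), (278,184), (332,106) and (418,132). It also shows the spindles, the button and the trays. I'll fit the geometry to the depth.

```bash
cat >> h.py <<'E'
from scipy.optimize import minimize
def cloud(c,cx=None):
    k=cal(c); im,d=camera(c); v,u=np.nonzero(d>0.05); z=d[v,u]
    P=np.stack([(u-k[0][0,2])/k[0][0,0]*z,(v-k[0][1,2])/k[0][1,1]*z,z],1)
    return im,d,k,(P-k[2])@k[1],u,v
mx=lambda *a: np.maximum.reduce(a)
mn=lambda *a: np.minimum.reduce(a)
def cyl(x,y,z,R,a,b): return mx(np.hypot(x,y)-R,z-b,a-z)
def disc_sdf(x,y,z,key):
    hub=mx(cyl(x,y,z,.021,0,.038),abs(y)-.019)
    kw=mx(abs(y)-.004,-x,x-.0145) if key=="line" else mx(abs(x)-.004,-y,y-.0145)
    return mn(mx(mn(cyl(x,y,z,.036,0,.012),hub),.010-np.hypot(x,y),-kw),cyl(x-.029,y,z,.0045,0,.030))
def loc(P,cx,cy,th):
    c,s=np.cos(th),np.sin(th); a,b=P[:,0]-cx,P[:,1]-cy; return c*a+s*b,-s*a+c*b
def fit_disc(P,x0,y0,zb=0.0,th=None,r=.048,dof_z=True):
    Q=P[(np.hypot(P[:,0]-x0,P[:,1]-y0)<r)&(P[:,2]>zb-.012)&(P[:,2]<zb+.06)]
    if len(Q)>4000: Q=Q[::len(Q)//4000+1]
    def cost(p,key):
        x,y=loc(Q,p[0],p[1],p[2]); z=Q[:,2]-zb-(p[3] if dof_z else 0)
        s=mn(disc_sdf(x,y,z,key),abs(z) if zb<.03 else 1+0*z)
        return np.mean(np.minimum(abs(s),.006))*1e3
    out={}
    ths=np.radians(np.arange(0,360,15)) if th is None else [th]
    for key in ("line","quarter"):
        best=min(((cost([x0+i,y0+j,t,0],key),x0+i,y0+j,t) for t in ths for i in (-.004,0,.004) for j in (-.004,0,.004)))
        rs=min((minimize(cost,[best[1],best[2],best[3]+e,0],args=(key,),method="Nelder-Mead",options=dict(initial_simplex=np.array([best[1],best[2],best[3]+e,0])+np.vstack([np.zeros(4),np.diag([.003,.003,.12,.002])]),xatol=1e-5,fatol=1e-4)) for e in (0,-.1)),key=lambda a:a.fun)
        out[key]=(round(rs.fun,3),rs.x[0].round(4),rs.x[1].round(4),np.degrees(rs.x[2]).round(1)%360,rs.x[3].round(4))
    return out,len(Q)
SP=[-.185,-.09,.005,.1]
def fit_unit(P,x0=.655,y0=-.01,a0=-.035,only=(0,1,2,3)):
    x,y=loc(P,x0,y0,a0); Q=P[(abs(x)<.075)&(abs(y)<.245)&(P[:,2]>.045)&(P[:,2]<.115)]
    if len(Q)>12000: Q=Q[::len(Q)//12000+1]
    def cost(p):
        x,y=loc(Q,*p[:3]); z=Q[:,2]-p[3]
        s=[mx(abs(x)-.06,abs(y)-.23,z-.056),cyl(x,y-.19,z,.014,.05,.074)]
        for i in only:
            yy=y-SP[i]; r=np.hypot(x,yy)
            s+=[cyl(x,yy,z,.022,.05,.062),mx(r-np.minimum(.008,.003+(.106-z)*.625),z-.106),mx(abs(yy)-.0025,-x,x-.012,z-.084)]
        return np.mean(np.minimum(abs(mn(*s)),.006))*1e3
    rs=minimize(cost,[x0,y0,a0,0],method="Nelder-Mead",options=dict(initial_simplex=np.array([x0,y0,a0,0])+np.vstack([np.zeros(4),np.diag([.006,.006,.03,.003])]),xatol=1e-5,fatol=1e-4))
    p=rs.x; print("unit",round(rs.fun,3),p[:2].round(4),"yaw deg",np.degrees(p[2]).round(2),"dz",p[3].round(4),len(Q))
    print("spindles",[(round(p[0]-s*np.sin(p[2]),4),round(p[1]+s*np.cos(p[2]),4)) for s in SP+[.19]])
    return p
E
python3 - <<'E'
from h import *
im,d,k,P,u,v=cloud("wrist")
m=(abs(P[:,0]-.45)<.1)&(abs(P[:,1]+.25)<.01); print("table z",np.percentile(P[:,2],[5,20,40]).round(4))
fit_unit(P)
tiles=[]
for x,y in [(.4337,-.1511),(.5138,-.0606),(.44,.0529),(.5075,.1597)]:
    print(fit_disc(P,x,y))
    g=np.arange(-.045,.045,.0003); X,Y=np.meshgrid(x+g[::-1],y+g[::-1],indexing="ij")
    c=np.stack([X,Y,0*X+.036],-1)@k[1].T+k[2]; p=c@k[0].T; p=(p[...,:2]/p[...,2:]).astype(np.float32)
    tiles.append(cv2.remap(im,p[...,0],p[...,1],cv2.INTER_CUBIC))
save(np.vstack([np.hstack(tiles[:2]),np.hstack(tiles[2:])]),"tiles1")
E
```

```text
table z [-0.0014 -0.0004  0.0005]
unit 0.792 [ 0.6537 -0.011 ] yaw deg -1.39 dz -0.0001 10239
spindles [(np.float64(0.6492), np.float64(-0.1959)), (np.float64(0.6515), np.float64(-0.1009)), (np.float64(0.6538), np.float64(-0.006)), (np.float64(0.6561), np.float64(0.089)), (np.float64(0.6583), np.float64(0.179))]
({'line': (np.float64(0.611), np.float64(0.4323), np.float64(-0.153), np.float64(350.3), np.float64(-0.0002)), 'quarter': (np.float64(0.636), np.float64(0.4324), np.float64(-0.153), np.float64(350.3), np.float64(-0.0002))}, 3243)
({'line': (np.float64(0.686), np.float64(0.5156), np.float64(-0.061), np.float64(287.5), np.float64(-0.0001)), 'quarter': (np.float64(0.629), np.float64(0.5156), np.float64(-0.061), np.float64(287.9), np.float64(-0.0001))}, 2989)
({'line': (np.float64(0.691), np.float64(0.4367), np.float64(0.0513), np.float64(275.0), np.float64(-0.0001)), 'quarter': (np.float64(0.709), np.float64(0.4366), np.float64(0.0513), np.float64(274.1), np.float64(-0.0001))}, 3602)
({'line': (np.float64(0.694), np.float64(0.5094), np.float64(0.1575), np.float64(321.4), np.float64(-0.0001)), 'quarter': (np.float64(0.63), np.float64(0.5094), np.float64(0.1575), np.float64(321.4), np.float64(-0.0001))}, 3421)
```

View pics/tiles1.png

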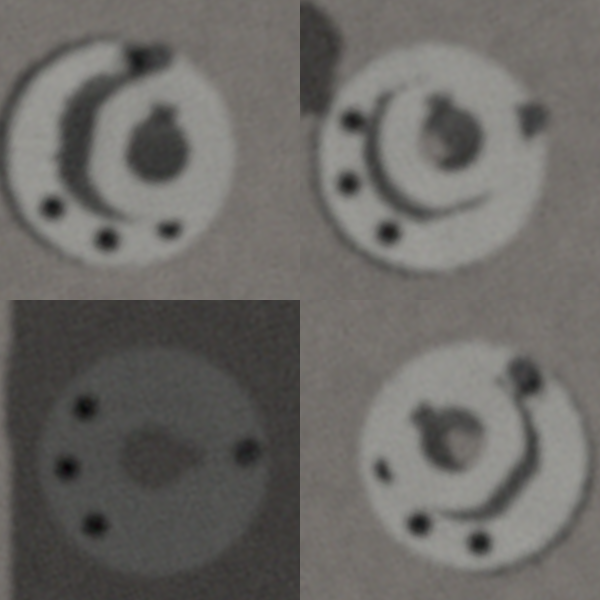

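A tile (row, column) shows each disc with its key:

| Disc | Tile | Centre | Angle | Key |
|---|---|---|---|---|
| A | (1,1) | (.432,-.153) | −9.7° | in line with the pin |
| B | (1,2) | (.516,-.061) | −72.5° | quarter turn |
| C | (2,1) | (.437,.051) | −85° | in line with the pin |
| D | (2,2) | (.509,.158) | −38.6° | quarter turn |

The pictures agree with the fits. I'll start with disc A, which goes on spindle 1.

Call:
{"name": "servo_tool", "arguments": {"moves": [[[0,0,-4.65],[0,0,0],100],[[0,0,-4.65],[0,0,0],100],[[0,0,0],[0.004,-0.0255,0.036],100],[[0,0,0],[0.004,-0.0255,0.036],100],[[0,0,0],[0.004,-0.0255,0.036],100],[[0,0,0],[0.004,-0.0255,0.036],100],[[0,0,0],[0.004,-0.0255,0.036],100],[[0,0,0],[0.004,-0.0255,0.036],100],[[0,0,0],[0.004,-0.0255,0.036],100],[[0,0,0],[0,0,0],100],[[0,0,0],[0,0,0],100]], "force": 60}}

```text
time: 3.15
ee_pos: [0.4308, -0.1495, 0.0991]
tcp_rot: [180.0, -0.0, 170.4]
wrist_force: [-0.3, 0.9, 0.5]
opening: 0.0856
grasp_force: 0.0
```

```bash
python3 - <<'E'
from h import *
st(); im,d,k,P,u,v=cloud("wrist"); save(im,"w2")
print(fit_disc(P,.4323,-.153,r=.04)); go(.4323,-.153,.014,170.3)
E
```

```text
t 3.15 p [ 0.4308 -0.1495  0.0991] rpy [ 1.7998e+02 -4.0000e-02  1.7039e+02] q6 -9.5 F [-0.3  0.9  0.5] open 0.0856 g 0.0
({'line': (np.float64(0.433), np.float64(0.4327), np.float64(-0.153), np.float64(350.9), np.float64(-0.0)), 'quarter': (np.float64(0.57), np.float64(0.4327), np.float64(-0.153), np.float64(259.6), np.float64(-0.0))}, 2820)
shift -0.0012 -0.0034 0.0862 n 0.086
turn 0.13
shift after turn -0.0012 -0.0034 0.0862
```

View pics/w2.png

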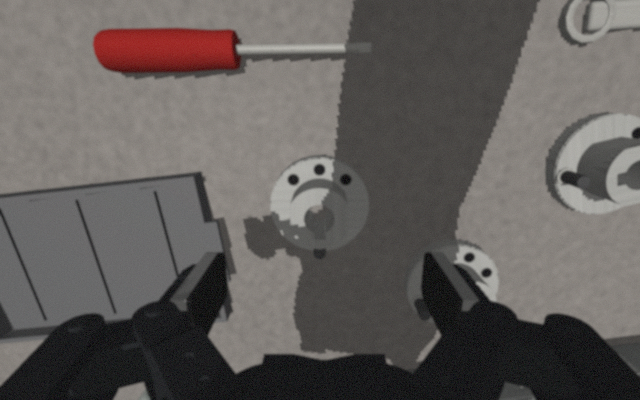

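The wrist picture shows disc A at (320,203), centred between the fingers, with its pin towards the hand. The fit matches the earlier one.

Call:
{"name": "servo_tool", "arguments": {"moves": [[[0,0,-0.5],[-0.0016,-0.0034,0.0287],100],[[0,0,0],[0,0,0.0287],100],[[0,0,0],[0,0,0.0287],100],[[0,0,0],[0,0,0],100],[[0,0,0],[0,0,0],0],[[0,0,0],[0,0,0],0],[[0,0,0],[0,0,0],0],[[0,0,0],[0,0,0],0],[[0,0,0],[0,0,0],0],[[0,0,0],[0,0,0],0]], "force": 60}}

```text
time: 4.2
ee_pos: [0.4335, -0.1544, 0.015]
tcp_rot: [-180.0, 0.2, 170.8]
wrist_force: [-0.2, 1.4, 7.9]
opening: 0.0367
grasp_force: 61.1
```

Call:
{"name": "servo_tool", "arguments": {"moves": [[[0,0,0],[0,0,0],0],[[0,0,0],[0,0,-0.045],0],[[0,0,0],[0,0,-0.045],0],[[0,0,0],[0,0,-0.04],0],[[0,0,0],[0,0,0],0]]}}

```text
time: 4.7
ee_pos: [0.4345, -0.155, 0.1492]
tcp_rot: [-179.9, 0.5, 170.8]
wrist_force: [0.7, 0.2, -1.9]
opening: 0.037
grasp_force: 61.6
```

```bash
python3 - <<'E'
from h import *
o=st(); im,d,k,P,u,v=cloud("wrist"); save(im,"w3")
p=o["ee_pos"]
print(fit_disc(P,p[0],p[1],zb=p[2]-.014,th=np.radians(-8),r=.04)); fit_unit(P); go(.6492,-.1959,.135,178.6)
E
```

```text
t 4.7 p [ 0.4345 -0.155   0.1492] rpy [-179.91    0.5   170.84] q6 -10.5 F [ 0.7  0.2 -1.9] open 0.037 g 61.6
({'line': (np.float64(1.499), np.float64(0.4338), np.float64(-0.1546), np.float64(350.2), np.float64(-0.001)), 'quarter': (np.float64(1.678), np.float64(0.4339), np.float64(-0.1546), np.float64(352.0), np.float64(-0.001))}, 3758)
unit 0.639 [ 0.6552 -0.0113] yaw deg -0.83 dz 0.0 5376
spindles [(np.float64(0.6525), np.float64(-0.1963)), (np.float64(0.6539), np.float64(-0.1013)), (np.float64(0.6553), np.float64(-0.0063)), (np.float64(0.6566), np.float64(0.0887)), (np.float64(0.658), np.float64(0.1787))]
shift -0.2194 -0.0063 0.0112 n 0.22
turn -7.76
shift after turn -0.2165 -0.0359 0.0112
```

View pics/w3.png

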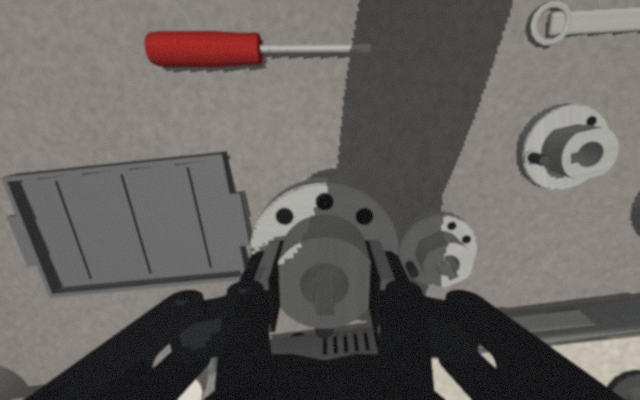

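Disc A is held squarely: the hub is between the fingers at (325,285) with the keyway towards the hand. I'll check the spindles once more with the top camera.

```bash
python3 - <<'E'
from h import *
im,d,k,P,u,v=cloud("top")
fit_unit(P)
for x,y in [(.5156,-.061),(.4367,.0513),(.5094,.1575)]: print(fit_disc(P,x,y)[0])
E
```

```text
unit 1.452 [ 0.6557 -0.0114] yaw deg -1.35 dz -0.0013 11457
spindles [(np.float64(0.6513), np.float64(-0.1964)), (np.float64(0.6536), np.float64(-0.1014)), (np.float64(0.6558), np.float64(-0.0064)), (np.float64(0.658), np.float64(0.0885)), (np.float64(0.6602), np.float64(0.1785))]
{'line': (np.float64(1.346), np.float64(0.5174), np.float64(-0.0616), np.float64(287.7), np.float64(-0.0012)), 'quarter': (np.float64(1.326), np.float64(0.5174), np.float64(-0.0617), np.float64(287.6), np.float64(-0.0012))}
{'line': (np.float64(1.385), np.float64(0.4382), np.float64(0.0503), np.float64(274.2), np.float64(-0.0012)), 'quarter': (np.float64(1.39), np.float64(0.438), np.float64(0.0502), np.float64(274.7), np.float64(-0.0012))}
{'line': (np.float64(1.336), np.float64(0.511), np.float64(0.1565), np.float64(321.5), np.float64(-0.0014)), 'quarter': (np.float64(1.303), np.float64(0.511), np.float64(0.1566), np.float64(321.3), np.float64(-0.0014))}
```

Call:
{"name": "servo_tool", "arguments": {"moves": [[[0,0,-3.9],[0,0,0],0],[[0,0,-3.9],[0,0,0],0],[[0,0,0],[-0.036,-0.006,0.002],0],[[0,0,0],[-0.036,-0.006,0.002],0],[[0,0,0],[-0.036,-0.006,0.002],0],[[0,0,0],[-0.036,-0.006,0.002],0],[[0,0,0],[-0.036,-0.006,0.002],0],[[0,0,0],[-0.036,-0.006,0.001],0],[[0,0,0],[0,0,0],0],[[0,0,0],[0,0,0],0]]}}

```text
time: 5.8
ee_pos: [0.6467, -0.195, 0.1288]
tcp_rot: [179.9, -0.3, 178.7]
wrist_force: [0.0, -0.6, -2.2]
opening: 0.0368
grasp_force: 61.4
```

```bash
python3 - <<'E'
from h import *
st(); im,d,k,P,u,v=cloud("side"); save(im[130:310,290:450].repeat(4,0).repeat(4,1)[:600],"s1"); go(.651,-.196,.076,178.8)
E
```

```text
t 5.8 p [ 0.6467 -0.195   0.1288] rpy [179.93  -0.27 178.65] q6 -15.4 F [ 0.  -0.6 -2.2] open 0.0368 g 61.4
shift -0.0046 -0.0009 0.0541 n 0.054
turn -0.16
shift after turn -0.0046 -0.0009 0.0541
```

View pics/s1.png

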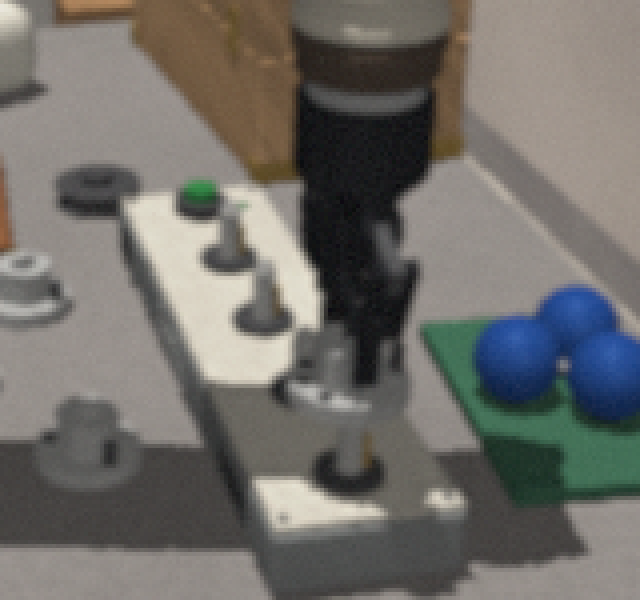

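Side view: disc A hangs about 8 mm over spindle 1, at (350,390) over (350,450). The top-camera fit, corrected by its offset on the discs, confirms the unit at (.654,-.011) turned −1.37°. I'll lower the disc.

Call:
{"name": "servo_tool", "arguments": {"moves": [[[0,0,0],[-0.0033,-0.001,0],0],[[0,0,0],[0,0,0],0],[[0,0,0],[0,0,0.01],0],[[0,0,0],[0,0,0.01],0],[[0,0,0],[0,0,0.01],0],[[0,0,0],[0,0,0.007],0],[[0,0,0],[0,0,0.005],0],[[0,0,0],[0,0,0.005],0],[[0,0,0],[0,0,0.005],0],[[0,0,0],[0,0,0],0]]}}

```text
time: 6.85
ee_pos: [0.6503, -0.1963, 0.0792]
tcp_rot: [180.0, -0.1, 178.6]
wrist_force: [-1.0, 0.8, -1.9]
opening: 0.0368
grasp_force: 61.4
```

Call:
{"name": "servo_tool", "arguments": {"moves": [[[0,0,0],[0,0,0.002],0],[[0,0,0],[0,0,0],0],[[0,0,0],[0,0,0],65],[[0,0,0],[0,0,0],65],[[0,0,0],[0,0,0],65],[[0,0,0],[0,0,-0.03],65],[[0,0,0],[0,0,-0.04],80],[[0,0,0],[0,0,-0.04],100],[[0,0,0],[0,0,-0.03],100],[[0,0,0],[0,0,0],100]]}}

```text
time: 7.85
ee_pos: [0.6519, -0.1967, 0.2239]
tcp_rot: [-179.9, 0.4, 178.6]
wrist_force: [0.7, -0.2, 0.5]
opening: 0.0854
grasp_force: 0.0
```

```bash
python3 - <<'E'
from h import *
st(); im,d,k,P,u,v=cloud("wrist"); print(fit_disc(P,.649,-.196,zb=.062,th=np.radians(-1.4),r=.034)); go(.5156,-.061,.10,107.7)
E
```

```text
t 7.85 p [ 0.6519 -0.1967  0.2239] rpy [-179.88    0.44  178.65] q6 -15.4 F [ 0.7 -0.2  0.5] open 0.0854 g 0.0
({'line': (np.float64(0.74), np.float64(0.6499), np.float64(-0.196), np.float64(358.7), np.float64(0.0)), 'quarter': (np.float64(0.838), np.float64(0.65), np.float64(-0.196), np.float64(358.7), np.float64(0.0))}, 2189)
shift 0.1391 0.1324 0.1209 n 0.227
turn 70.95
shift after turn 0.1705 -0.0883 0.1209
```

Disc A is seated (dz 0). Next is disc B.

Call:
{"name": "servo_tool", "arguments": {"moves": [[[0,0,7.9],[0,0,0],100],[[0,0,7.9],[0,0,0],100],[[0,0,7.9],[0,0,0],100],[[0,0,7.9],[0,0,0],100],[[0,0,7.9],[0,0,0],100],[[0,0,7.9],[0,0,0],100],[[0,0,7.9],[0,0,0],100],[[0,0,7.9],[0,0,0],100],[[0,0,7.7],[0,0,0],100]]}}

```text
time: 8.8
ee_pos: [0.6503, -0.1962, 0.2165]
tcp_rot: [-179.9, -0.1, 107.4]
wrist_force: [0.2, -1.1, -0.4]
opening: 0.0854
grasp_force: 0.0
```

Call:
{"name": "servo_tool", "arguments": {"moves": [[[0,0,0],[0.028,-0.0147,0.02],100],[[0,0,0],[0.028,-0.0147,0.02],100],[[0,0,0],[0.028,-0.0147,0.02],100],[[0,0,0],[0.028,-0.0147,0.02],100],[[0,0,0],[0.028,-0.0147,0.02],100],[[0,0,0],[0.028,-0.0147,0.02],100],[[0,0,0],[0,0,0],100],[[0,0,0],[0,0,0],100]]}}

```text
time: 9.6
ee_pos: [0.5147, -0.0629, 0.0972]
tcp_rot: [-179.9, -0.0, 107.8]
wrist_force: [0.2, 0.1, 0.8]
opening: 0.0858
grasp_force: 0.0
```

```bash
python3 - <<'E'
from h import *
st(); im,d,k,P,u,v=cloud("wrist"); f=fit_disc(P,.5156,-.061,r=.04)[0]; print(f); b=min(f.values()); go(b[1],b[2],.015,b[3]-180)
E
```

```text
t 9.6 p [ 0.5147 -0.0629  0.0972] rpy [-1.7994e+02 -2.0000e-02  1.0780e+02] q6 65.2 F [0.2 0.1 0.8] open 0.0858 g 0.0
{'line': (np.float64(0.521), np.float64(0.516), np.float64(-0.0605), np.float64(287.5), np.float64(-0.0)), 'quarter': (np.float64(0.439), np.float64(0.516), np.float64(-0.0605), np.float64(287.2), np.float64(-0.0))}
shift 0.0027 0.0011 0.0831 n 0.083
turn 0.56
shift after turn 0.0027 0.0011 0.0831
```

Call:
{"name": "servo_tool", "arguments": {"moves": [[[0,0,0.5],[0.0025,0.0011,0.0277],100],[[0,0,0],[0,0,0.0277],100],[[0,0,0],[0,0,0.0277],100],[[0,0,0],[0,0,0],100],[[0,0,0],[0,0,0],0],[[0,0,0],[0,0,0],0],[[0,0,0],[0,0,0],0],[[0,0,0],[0,0,0],0],[[0,0,0],[0,0,0],0],[[0,0,0],[0,0,0],0],[[0,0,0],[0,0,0],0]]}}

```text
time: 10.75
ee_pos: [0.517, -0.0607, 0.0168]
tcp_rot: [179.8, 0.1, 107.2]
wrist_force: [1.5, 0.4, 7.1]
opening: 0.0369
grasp_force: 61.3
```

Call:
{"name": "servo_tool", "arguments": {"moves": [[[0,0,0],[0,0,-0.045],0],[[0,0,0],[0,0,-0.045],0],[[0,0,0],[0,0,-0.04],0],[[0,0,6.3],[0,0,0],0],[[0,0,6.3],[0,0,0],0],[[0,0,6.3],[0,0,0],0],[[0,0,0],[0,0,0],0],[[0,0,0],[0,0,0],0]]}}

```text
time: 11.55
ee_pos: [0.5156, -0.0605, 0.1451]
tcp_rot: [180.0, -0.0, 88.5]
wrist_force: [0.1, -0.2, -2.9]
opening: 0.0364
grasp_force: 62.1
```

```bash
cat >> h.py <<'E'
def held(th,tz=.015):
    im,d,k,P,u,v=cloud("wrist"); o=st(); p=o["ee_pos"]; psi=np.radians(o["tcp_rot"][2])
    f=fit_disc(P,p[0],p[1],zb=p[2]-tz,th=np.radians(th),r=.04)[0]; b=min(f.values()); print(f)
    e=np.array(b[1:3])-p[:2]; print("held offset world",e.round(4),"tool x,y",(e@[np.cos(psi),np.sin(psi)]).round(4),(e@[np.sin(psi),-np.cos(psi)]).round(4)); return e
E
python3 - <<'E'
from h import *
e=held(-91.4); go(.6518-e[0],-.101-e[1],.13,88.6)
E
```

```text
t 11.6 p [ 0.5156 -0.0605  0.145 ] rpy [-180.     -0.     88.52] q6 84.8 F [ 0.4 -0.4 -2.9] open 0.037 g 62.1
{'line': (np.float64(1.589), np.float64(0.5144), np.float64(-0.0604), np.float64(268.3), np.float64(-0.0018)), 'quarter': (np.float64(1.487), np.float64(0.5143), np.float64(-0.0604), np.float64(268.4), np.float64(-0.0018))}
held offset world [-0.0013  0.0001] tool x,y 0.0 -0.0013
shift -0.037 0.1385 0.015 n 0.144
turn -0.08
shift after turn -0.0372 0.1385 0.015
```

Call:
{"name": "servo_tool", "arguments": {"moves": [[[0,0,0],[-0.0123,0.0458,0.003],0],[[0,0,0],[-0.0123,0.0458,0.003],0],[[0,0,0],[-0.0124,0.0459,0.004],0],[[0,0,0],[0,0,0],0],[[0,0,0],[0,0,0],0],[[0,0,0],[0,0,0],0]]}}

```text
time: 12.2
ee_pos: [0.6515, -0.1012, 0.1354]
tcp_rot: [-180.0, -0.0, 88.4]
wrist_force: [-0.2, -0.0, -2.1]
opening: 0.0364
grasp_force: 62.2
```

```bash
python3 - <<'E'
from h import *
st(); go(.652,-.101,.0795,88.6)
E
```

```text
t 12.2 p [ 0.6515 -0.1012  0.1354] rpy [-179.99   -0.     88.41] q6 82.8 F [-0.2 -0.  -2.1] open 0.0364 g 62.2
shift 0.0002 0.0005 0.0559 n 0.056
turn -0.19
shift after turn 0.0002 0.0005 0.0559
```

Call:
{"name": "servo_tool", "arguments": {"moves": [[[0,0,-0.2],[0,0.0005,0.01],0],[[0,0,0],[0,0,0.01],0],[[0,0,0],[0,0,0.01],0],[[0,0,0],[0,0,0.01],0],[[0,0,0],[0,0,0.006],0],[[0,0,0],[0,0,0.005],0],[[0,0,0],[0,0,0.004],0],[[0,0,0],[0,0,0],0],[[0,0,0],[0,0,0],0]]}}

```text
time: 13.1
ee_pos: [0.6527, -0.1015, 0.0802]
tcp_rot: [180.0, 0.0, 88.5]
wrist_force: [0.3, 0.3, -2.7]
opening: 0.0367
grasp_force: 62.4
```

Call:
{"name": "servo_tool", "arguments": {"moves": [[[0,0,0],[0,0,0.0015],0],[[0,0,0],[0,0,0],0],[[0,0,0],[0,0,0],65],[[0,0,0],[0,0,0],65],[[0,0,0],[0,0,0],65],[[0,0,0],[0,0,-0.03],65],[[0,0,0],[0,0,-0.04],80],[[0,0,0],[0,0,-0.04],100],[[0,0,-6],[0,0,-0.03],100],[[0,0,0],[0,0,0],100],[[0,0,0],[0,0,0],100]]}}

```text
time: 14.2
ee_pos: [0.653, -0.1015, 0.219]
tcp_rot: [179.9, 0.0, 94.5]
wrist_force: [-0.3, -0.3, -0.9]
opening: 0.0851
grasp_force: 0.0
```

```bash
python3 - <<'E'
from h import *
st(); im,d,k,P,u,v=cloud("wrist"); print(fit_disc(P,.652,-.101,zb=.062,th=np.radians(-91.4),r=.034)); print(fit_disc(P,.4367,.0513)); go(.4367,.0513,.10,94.5)
E
```

```text
t 14.2 p [ 0.653  -0.1015  0.219 ] rpy [1.7992e+02 2.0000e-02 9.4500e+01] q6 76.7 F [-0.3 -0.3 -0.9] open 0.0851 g 0.0
({'line': (np.float64(0.795), np.float64(0.6514), np.float64(-0.1013), np.float64(268.9), np.float64(-0.0)), 'quarter': (np.float64(0.734), np.float64(0.6513), np.float64(-0.1013), np.float64(268.3), np.float64(-0.0))}, 2238)
({'line': (np.float64(0.569), np.float64(0.437), np.float64(0.0519), np.float64(274.5), np.float64(-0.0001)), 'quarter': (np.float64(0.569), np.float64(0.437), np.float64(0.0519), np.float64(274.5), np.float64(-0.0001))}, 3387)
shift 0.1692 -0.2032 0.1177 n 0.289
turn -0.01
shift after turn 0.1692 -0.2032 0.1177
```

Disc B is seated. Next is disc C.

Call:
{"name": "servo_tool", "arguments": {"moves": [[[0,0,0],[0.0242,-0.029,0.0168],100],[[0,0,0],[0.0242,-0.029,0.0168],100],[[0,0,0],[0.0242,-0.029,0.0168],100],[[0,0,0],[0.0242,-0.029,0.0168],100],[[0,0,0],[0.0242,-0.029,0.0168],100],[[0,0,0],[0.0242,-0.029,0.0168],100],[[0,0,0],[0.0242,-0.029,0.0168],100],[[0,0,0],[0,0,0],100],[[0,0,0],[0,0,0],100],[[0,0,0],[0,0,0],100]]}}

```text
time: 15.25
ee_pos: [0.4373, 0.0511, 0.1008]
tcp_rot: [180.0, 0.0, 94.5]
wrist_force: [0.5, 0.0, -0.3]
opening: 0.0852
grasp_force: 0.0
```

```bash
python3 - <<'E'
from h import *
im,d,k,P,u,v=cloud("wrist"); st();f=fit_disc(P,.437,.0515,r=.04)[0]; print(f); b=min(f.values()); go(b[1],b[2],.015,b[3]-180)
E
```

```text
t 15.3 p [0.4375 0.051  0.101 ] rpy [1.7997e+02 1.0000e-02 9.4500e+01] q6 92.1 F [0.1 0.6 0.9] open 0.0855 g 0.0
{'line': (np.float64(0.456), np.float64(0.4371), np.float64(0.0519), np.float64(274.6), np.float64(-0.0001)), 'quarter': (np.float64(0.573), np.float64(0.437), np.float64(0.0519), np.float64(274.8), np.float64(-0.0001))}
shift 0.0009 -0.0003 0.086 n 0.086
turn -0.1
shift after turn 0.0009 -0.0003 0.086
```

Call:
{"name": "servo_tool", "arguments": {"moves": [[[0,0,0],[0.0009,0,0.0287],100],[[0,0,0],[0,0,0.0287],100],[[0,0,0],[0,0,0.0286],100],[[0,0,0],[0,0,0],100],[[0,0,0],[0,0,0],0],[[0,0,0],[0,0,0],0],[[0,0,0],[0,0,0],0],[[0,0,0],[0,0,0],0],[[0,0,0],[0,0,0],0],[[0,0,0],[0,0,0],0],[[0,0,0],[0,0,0],0]]}}

```text
time: 16.4
ee_pos: [0.4379, 0.0523, 0.0166]
tcp_rot: [179.8, 0.0, 94.5]
wrist_force: [0.4, -1.5, 7.2]
opening: 0.0371
grasp_force: 60.9
```

Call:
{"name": "servo_tool", "arguments": {"moves": [[[0,0,0],[0,0,-0.045],0],[[0,0,-8.4],[0,0,-0.045],0],[[0,0,-8.4],[0,0,-0.04],0],[[0,0,-8.4],[0,0,0],0],[[0,0,-8.4],[0,0,0],0],[[0,0,-8.4],[0,0,0],0],[[0,0,-8.4],[0,0,0],0],[[0,0,-8.4],[0,0,0],0],[[0,0,-8.4],[0,0,0],0],[[0,0,-8.4],[0,0,0],0],[[0,0,-8.4],[0,0,0],0],[[0,0,0],[0,0,0],0]]}}

```text
time: 17.6
ee_pos: [0.4368, 0.0522, 0.1453]
tcp_rot: [180.0, 0.0, 178.7]
wrist_force: [-0.4, -0.1, -1.3]
opening: 0.0368
grasp_force: 61.6
```

```bash
python3 - <<'E'
from h import *
e=held(-1.4); go(.6545,-.006,.13,178.6)
E
```

```text
t 17.65 p [0.4368 0.0522 0.1452] rpy [1.8000e+02 3.0000e-02 1.7837e+02] q6 8.5 F [ 0.1 -0.5 -1.5] open 0.0369 g 61.6
{'line': (np.float64(1.496), np.float64(0.4369), np.float64(0.0527), np.float64(358.7), np.float64(-0.0015)), 'quarter': (np.float64(1.681), np.float64(0.437), np.float64(0.0527), np.float64(358.9), np.float64(-0.0015))}
held offset world [0.0001 0.0005] tool x,y -0.0001 0.0005
shift -0.2193 -0.052 0.0152 n 0.226
turn -0.23
shift after turn -0.2191 -0.0529 0.0152
```

Call:
{"name": "servo_tool", "arguments": {"moves": [[[0,0,0],[-0.0438,-0.0104,0.002],0],[[0,0,0],[-0.0438,-0.0104,0.002],0],[[0,0,0],[-0.0438,-0.0104,0.002],0],[[0,0,0],[-0.0438,-0.0104,0.002],0],[[0,0,0],[-0.0437,-0.0104,0.002],0],[[0,0,-0.2],[0,0,0],0],[[0,0,0],[0,0,0],0],[[0,0,0],[0,0,0],0]]}}

```text
time: 18.45
ee_pos: [0.6537, -0.0051, 0.1353]
tcp_rot: [180.0, -0.0, 178.6]
wrist_force: [-1.3, -0.4, -0.9]
opening: 0.0365
grasp_force: 61.6
```

```bash
python3 - <<'E'
from h import *
st(); go(.654,-.006,.0795,178.6)
E
```

```text
t 18.45 p [ 0.6537 -0.0051  0.1353] rpy [179.99  -0.   178.63] q6 0.9 F [-1.3 -0.4 -0.9] open 0.0365 g 61.6
shift -0.0004 -0.0009 0.0558 n 0.056
turn 0.03
shift after turn -0.0004 -0.0009 0.0558
```

Call:
{"name": "servo_tool", "arguments": {"moves": [[[0,0,0],[-0.0004,-0.0009,0.01],0],[[0,0,0],[0,0,0.01],0],[[0,0,0],[0,0,0.01],0],[[0,0,0],[0,0,0.01],0],[[0,0,0],[0,0,0.006],0],[[0,0,0],[0,0,0.005],0],[[0,0,0],[0,0,0.005],0],[[0,0,0],[0,0,0],0],[[0,0,0],[0,0,0],0]]}}

```text
time: 19.35
ee_pos: [0.6547, -0.0062, 0.079]
tcp_rot: [180.0, 0.0, 178.7]
wrist_force: [0.1, -0.3, -1.7]
opening: 0.0363
grasp_force: 61.6
```

Call:
{"name": "servo_tool", "arguments": {"moves": [[[0,0,0],[0,0,0.0005],0],[[0,0,0],[0,0,0],65],[[0,0,0],[0,0,0],65],[[0,0,0],[0,0,0],65],[[0,0,0],[0,0,-0.03],65],[[0,0,0],[0,0,-0.04],80],[[0,0,7.5],[0,0,-0.04],100],[[0,0,7.5],[0,0,-0.03],100],[[0,0,7.5],[0,0,0],100],[[0,0,7.4],[0,0,0],100],[[0,0,7.4],[0,0,0],100],[[0,0,0],[0,0,0],100]]}}

```text
time: 20.55
ee_pos: [0.6546, -0.0062, 0.2184]
tcp_rot: [180.0, 0.0, 141.3]
wrist_force: [0.4, -0.1, -0.5]
opening: 0.0857
grasp_force: 0.0
```

```bash
python3 - <<'E'
from h import *
im,d,k,P,u,v=cloud("wrist"); st(); print(fit_disc(P,.654,-.006,zb=.062,th=np.radians(-1.4),r=.034)); print(fit_disc(P,.5094,.1575)); go(.51,.157,.10,141.3)
E
```

```text
t 20.6 p [ 0.6546 -0.0063  0.2183] rpy [180.   -0.  141.6] q6 37.9 F [ 0.1 -0.7 -0.9] open 0.0854 g 0.0
({'line': (np.float64(0.737), np.float64(0.6546), np.float64(-0.0056), np.float64(358.6), np.float64(-0.0)), 'quarter': (np.float64(0.824), np.float64(0.6547), np.float64(-0.0056), np.float64(358.8), np.float64(-0.0))}, 2245)
({'line': (np.float64(nan), np.float64(0.5054), np.float64(0.1535), np.float64(0.0), np.float64(0.0)), 'quarter': (np.float64(nan), np.float64(0.5054), np.float64(0.1535), np.float64(0.0), np.float64(0.0))}, 0)
shift 0.2148 0.0381 0.1183 n 0.248
turn 0.3
shift after turn 0.2149 0.037 0.1183
  return _methods._mean(a, axis=axis, dtype=dtype,
  ret = ret.dtype.type(ret / rcount)
```

Disc C is seated. Next is disc D.

Call:
{"name": "servo_tool", "arguments": {"moves": [[[0,0,0],[0.0358,0.0062,0.0197],100],[[0,0,0],[0.0358,0.0062,0.0197],100],[[0,0,0],[0.0358,0.0062,0.0197],100],[[0,0,0],[0.0358,0.0062,0.0197],100],[[0,0,0],[0.0358,0.0062,0.0197],100],[[0,0,0],[0.0358,0.0062,0.0197],100],[[0,0,0.3],[0,0,0],100],[[0,0,0],[0,0,0],100],[[0,0,0],[0,0,0],100]]}}

```text
time: 21.5
ee_pos: [0.5107, 0.1564, 0.1011]
tcp_rot: [179.9, 0.1, 141.2]
wrist_force: [0.5, 0.8, -0.7]
opening: 0.0857
grasp_force: 0.0
```

```bash
python3 - <<'E'
from h import *
im,d,k,P,u,v=cloud("wrist"); st();f=fit_disc(P,.5094,.1575,r=.04)[0]; print(f); b=min(f.values()); go(b[1],b[2],.015,b[3]-180)
E
```

```text
t 21.55 p [0.5109 0.1563 0.1011] rpy [1.7993e+02 6.0000e-02 1.4117e+02] q6 55.8 F [-0.3 -0.5  0.4] open 0.0858 g 0.0
{'line': (np.float64(0.525), np.float64(0.5097), np.float64(0.1578), np.float64(322.4), np.float64(-0.0)), 'quarter': (np.float64(0.444), np.float64(0.5096), np.float64(0.1578), np.float64(319.7), np.float64(-0.0))}
shift 0.0019 0.0004 0.0861 n 0.086
turn 1.47
shift after turn 0.002 0.0004 0.0861
```

Call:
{"name": "servo_tool", "arguments": {"moves": [[[0,0,0.4],[0.0019,0.0004,0.0287],100],[[0,0,0],[0,0,0.0287],100],[[0,0,0],[0,0,0.0287],100],[[0,0,0],[0,0,0],100],[[0,0,0],[0,0,0],0],[[0,0,0],[0,0,0],0],[[0,0,0],[0,0,0],0],[[0,0,0],[0,0,0],0],[[0,0,0],[0,0,0],0],[[0,0,0],[0,0,0],0],[[0,0,0],[0,0,0],0]]}}

```text
time: 22.65
ee_pos: [0.5097, 0.1585, 0.0159]
tcp_rot: [179.9, 0.1, 140.8]
wrist_force: [-0.1, -0.2, 6.5]
opening: 0.0368
grasp_force: 61.5
```

Call:
{"name": "servo_tool", "arguments": {"moves": [[[0,0,0],[0,0,-0.045],0],[[0,0,7.5],[0,0,-0.045],0],[[0,0,7.5],[0,0,-0.04],0],[[0,0,7.5],[0,0,0],0],[[0,0,7.5],[0,0,0],0],[[0,0,7.4],[0,0,0],0],[[0,0,7.4],[0,0,0],0],[[0,0,7.4],[0,0,0],0],[[0,0,0],[0,0,0],0],[[0,0,0],[0,0,0],0]]}}

```text
time: 23.65
ee_pos: [0.5085, 0.1583, 0.1443]
tcp_rot: [180.0, -0.0, 88.8]
wrist_force: [-0.0, -0.4, -2.0]
opening: 0.0367
grasp_force: 61.6
```

```bash
python3 - <<'E'
from h import *
e=held(-91.4); go(.6565,.089,.13,88.6)
E
```

```text
t 23.7 p [0.5086 0.1583 0.1442] rpy [ 1.7999e+02 -1.0000e-02  8.8750e+01] q6 108.5 F [-0.4 -0.1 -2.4] open 0.0365 g 61.6
{'line': (np.float64(1.602), np.float64(0.5073), np.float64(0.1572), np.float64(269.3), np.float64(-0.0009)), 'quarter': (np.float64(1.499), np.float64(0.5072), np.float64(0.1572), np.float64(268.0), np.float64(-0.0009))}
held offset world [-0.0014 -0.0011] tool x,y -0.0011 -0.0013
shift -0.066 0.1494 0.0142 n 0.164
turn 0.15
shift after turn -0.0656 0.1496 0.0142
```

Call:
{"name": "servo_tool", "arguments": {"moves": [[[0,0,0],[-0.0163,0.0374,0.002],0],[[0,0,0],[-0.0163,0.0374,0.002],0],[[0,0,0],[-0.0163,0.0374,0.002],0],[[0,0,0],[-0.0163,0.0374,0.002],0],[[0,0,0.15],[0,0,0],0],[[0,0,0],[0,0,0],0],[[0,0,0],[0,0,0],0]]}}

```text
time: 24.4
ee_pos: [0.6559, 0.0896, 0.1363]
tcp_rot: [-180.0, -0.0, 88.5]
wrist_force: [0.3, 0.3, -1.7]
opening: 0.0369
grasp_force: 61.8
```

```bash
python3 - <<'E'
from h import *
st(); go(.6568,.090,.079,88.6)
E
```

```text
t 24.4 p [0.6559 0.0896 0.1363] rpy [-1.7998e+02 -1.0000e-02  8.8490e+01] q6 99.3 F [ 0.3  0.3 -1.7] open 0.0369 g 61.8
shift 0.0004 0.0009 0.0573 n 0.057
turn -0.11
shift after turn 0.0004 0.0009 0.0573
```

Call:
{"name": "servo_tool", "arguments": {"moves": [[[0,0,0],[0.0004,0.0007,0.01],0],[[0,0,0],[0,0,0.01],0],[[0,0,0],[0,0,0.01],0],[[0,0,0],[0,0,0.01],0],[[0,0,0],[0,0,0.006],0],[[0,0,0],[0,0,0.005],0],[[0,0,0],[0,0,0.006],0],[[0,0,0],[0,0,0],0],[[0,0,0],[0,0,0],0]]}}

```text
time: 25.3
ee_pos: [0.6573, 0.0896, 0.0792]
tcp_rot: [180.0, -0.0, 88.4]
wrist_force: [-0.6, -0.7, -2.0]
opening: 0.0366
grasp_force: 61.9
```

Call:
{"name": "servo_tool", "arguments": {"moves": [[[0,0,0],[0,0,0.0005],0],[[0,0,0],[0,0,0],65],[[0,0,0],[0,0,0],65],[[0,0,0],[0,0,0],65],[[0,0,0],[0,0,-0.03],65],[[0,0,0],[0,0,-0.04],65],[[0,0,0],[0,0,-0.04],0],[[0,0,0],[0,0,0],0],[[0,0,0],[0,0,0],0]]}}

```text
time: 26.2
ee_pos: [0.6578, 0.0897, 0.1898]
tcp_rot: [179.9, -0.0, 88.4]
wrist_force: [0.6, 0.3, -0.9]
opening: 0.0126
grasp_force: 0.0
```

```bash
python3 - <<'E'
from h import *
im,d,k,P,u,v=cloud("wrist"); st(); 
for x,y,t in [(.6565,.0893,-91.4),(.654,-.006,-1.4)]: print(fit_disc(P,x,y,zb=.062,th=np.radians(t),r=.034))
go(.6575,.179,.095,88.6)
im,d,k,P,u,v=cloud("top")
for x,y,t in [(.650,-.196,-1.4),(.652,-.101,-91.4),(.654,-.006,-1.4)]: print(fit_disc(P,x,y,zb=.062,th=np.radians(t),r=.034))
E
```

```text
t 26.25 p [0.6572 0.0897 0.1882] rpy [180.   -0.   88.4] q6 99.4 F [ 0.8 -1.1 -0.9] open 0.0044 g 0.0
({'line': (np.float64(0.786), np.float64(0.6558), np.float64(0.0888), np.float64(267.9), np.float64(-0.0001)), 'quarter': (np.float64(0.73), np.float64(0.6558), np.float64(0.0887), np.float64(268.4), np.float64(-0.0001))}, 2692)
({'line': (np.float64(0.971), np.float64(0.6549), np.float64(-0.0053), np.float64(358.7), np.float64(-0.0002)), 'quarter': (np.float64(1.011), np.float64(0.655), np.float64(-0.0053), np.float64(358.9), np.float64(-0.0001))}, 1985)
shift 0.0893 -0.0022 0.0932 n 0.129
turn -0.2
shift after turn 0.0893 -0.0019 0.0932
({'line': (np.float64(1.414), np.float64(0.6514), np.float64(-0.1968), np.float64(359.8), np.float64(-0.0011)), 'quarter': (np.float64(1.477), np.float64(0.6515), np.float64(-0.1967), np.float64(0.2), np.float64(-0.0011))}, 836)
({'line': (np.float64(1.493), np.float64(0.6527), np.float64(-0.1029), np.float64(270.2), np.float64(-0.0012)), 'quarter': (np.float64(1.419), np.float64(0.6528), np.float64(-0.1029), np.float64(270.3), np.float64(-0.0012))}, 826)
({'line': (np.float64(1.383), np.float64(0.6563), np.float64(-0.0066), np.float64(3.3), np.float64(-0.0012)), 'quarter': (np.float64(1.456), np.float64(0.6563), np.float64(-0.0067), np.float64(4.4), np.float64(-0.0012))}, 835)
```

All four discs are seated. Now the button.

Call:
{"name": "servo_tool", "arguments": {"moves": [[[0,0,0],[0.045,-0.0005,0],0],[[0,0,0],[0.0443,-0.0005,0.02],0],[[0,0,0],[0,0,0.04],0],[[0,0,0],[0,0,0.035],0],[[0,0,0],[0,0,0],0],[[0,0,0],[0,0,0],0]]}}

```text
time: 26.9
ee_pos: [0.658, 0.1786, 0.093]
tcp_rot: [-179.9, 0.0, 88.4]
wrist_force: [0.7, -0.1, 1.3]
opening: 0.0004
grasp_force: 0.0
```

```bash
python3 - <<'E'
from h import *
st(); go(.658,.1788,.068)
E
```

```text
t 26.9 p [0.658  0.1786 0.093 ] rpy [-1.7987e+02  4.0000e-02  8.8390e+01] q6 106.8 F [ 0.7 -0.1  1.3] open 0.0004 g 0.0
shift 0.0002 0.0 0.025 n 0.025
```

Call:
{"name": "servo_tool", "arguments": {"moves": [[[0,0,0],[0,0,0.012],0],[[0,0,0],[0,0,0.006],0],[[0,0,0],[0,0,0.004],0],[[0,0,0],[0,0,0.003],0],[[0,0,0],[0,0,0.001],0],[[0,0,0],[0,0,0],0]]}}

```text
time: 27.5
ee_pos: [0.6597, 0.1789, 0.0718]
tcp_rot: [179.7, -0.1, 88.4]
wrist_force: [-5.3, -1.9, 19.9]
opening: 0.0003
grasp_force: 10.3
```

```bash
python3 - <<'E'
from h import *
im,d=camera("side"); st(); save(cv2.resize(im[150:240,300:420],None,fx=6,fy=6,interpolation=cv2.INTER_CUBIC),"s2")
k=cal("side")
for n in ["start_button_top"]:
    for r in mark_of(n,"side"): print(n,round(r["score"],2),world(r["xyz"],k).round(4))
E
```

```text
t 27.55 p [0.6597 0.1789 0.0719] rpy [ 1.7973e+02 -6.0000e-02  8.8380e+01] q6 106.8 F [-6.2 -2.1 20.3] open 0.0001 g 10.2
```

View pics/s2.png

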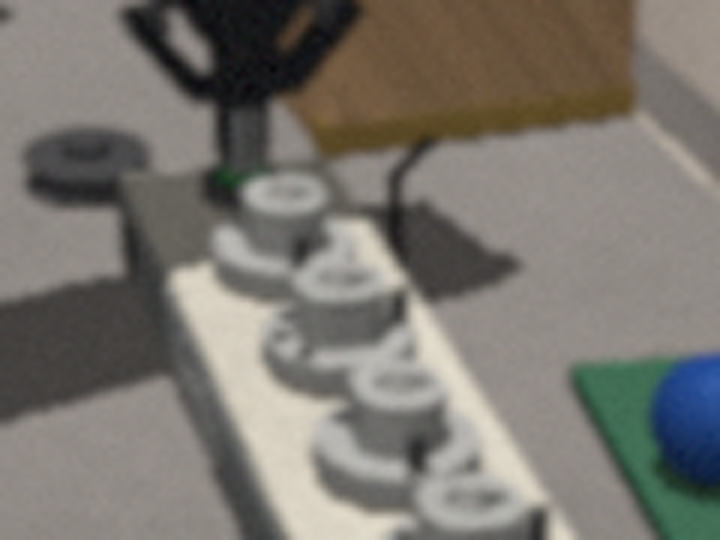

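The picture shows the closed fingers on the button at (240,170), behind the four seated discs. I'll press a little more to tell the stop from the spring.

Call:
{"name": "servo_tool", "arguments": {"moves": [[[0,0,0],[0,0,0.003],0],[[0,0,0],[0,0,0],0],[[0,0,0],[0,0,0],0]]}}

```text
time: 27.9
ee_pos: [0.6598, 0.1789, 0.0715]
tcp_rot: [179.6, -0.1, 88.4]
wrist_force: [-12.7, -3.1, 34.6]
opening: 0.0001
grasp_force: 17.8
```

Call:
{"name": "servo_tool", "arguments": {"moves": [[[0,0,0],[0,0,-0.008],0],[[0,0,0],[0,0,0],0],[[0,0,0],[0,0,0],0]]}}

```text
time: 28.2
ee_pos: [0.6595, 0.1789, 0.0736]
tcp_rot: [179.9, -0.0, 88.4]
wrist_force: [2.9, -0.1, 4.5]
opening: 0.0001
grasp_force: 2.0
```

Call:
{"name": "servo_tool", "arguments": {"moves": [[[0,0,0],[0,0,-0.003],0],[[0,0,0],[0,0,0],0],[[0,0,0],[0,0,0],0]]}}

```text
time: 28.5
ee_pos: [0.6587, 0.1789, 0.0754]
tcp_rot: [-180.0, 0.0, 88.4]
wrist_force: [2.8, -0.2, 2.0]
opening: -0.0006
grasp_force: 1.5
```

Call:
{"name": "servo_tool", "arguments": {"moves": [[[0,0,0],[0,0,-0.003],0],[[0,0,0],[0,0,0],0],[[0,0,0],[0,0,0],0]]}}

```text
time: 28.8
ee_pos: [0.6582, 0.179, 0.0781]
tcp_rot: [-179.9, 0.0, 88.4]
wrist_force: [-0.9, 0.6, 1.2]
opening: -0.0
grasp_force: 0.7
```

The spring force fading from z 0.072 to 0.078 shows the button was fully down and has come up again. I'll lift off, measure the trays and start unloading with disc D.

Call:
{"name": "servo_tool", "arguments": {"moves": [[[0,0,0],[0,0,-0.03],0],[[0,0,0],[0,0,-0.04],30],[[0,0,0],[-0.03,0,-0.03],65],[[0,0,0],[-0.03,0,0],65],[[0,0,0],[-0.029,0,0],65],[[0,0,0],[0,0,0],65],[[0,0,0],[0,0,0],65],[[0,0,0],[0,0,0],65]]}}

```text
time: 29.6
ee_pos: [0.656, 0.0907, 0.1781]
tcp_rot: [-179.9, -0.0, 88.4]
wrist_force: [-0.2, 0.2, 0.0]
opening: 0.0553
grasp_force: 0.0
```

```bash
python3 - <<'E'
from h import *
st(); k=cal("top"); im,d=camera("top")
for n in ["wood_tray","plastic_tray"]:
    r=cut_out(n,"top")
    m=r[0]["mask"]; v,u=np.nonzero(m); 
    ray=np.stack([(u-k[0][0,2])/k[0][0,0],(v-k[0][1,2])/k[0][1,1],np.ones(len(u))],1)@k[1]; c=world([0,0,0],k)
    s=(.012-c[2])/ray[:,2]; X=c[:2]+ray[:,:2]*s[:,None]; X=X+[-.0016,.0007]
    print(n,round(r[0]["score"],2),len(u),cv2.minAreaRect(X.astype(np.float32)*1000), X.min(0).round(3),X.max(0).round(3))
go(.657,.0895,.079,88.4)
E
```

```text
t 29.6 p [0.656  0.0907 0.1781] rpy [-1.7995e+02 -1.0000e-02  8.8430e+01] q6 99.4 F [-0.2  0.2  0. ] open 0.0553 g 0.0
wood_tray 0.84 3544 ((464.6141052246094, 351.7298889160156), (157.76968383789062, 120.01179504394531), 84.48575592041016) [0.398 0.278] [0.53  0.434]
plastic_tray 0.87 5387 ((448.5647888183594, -336.113037109375), (210.1086883544922, 122.41002655029297), 86.78396606445312) [ 0.386 -0.442] [ 0.514 -0.231]
shift -0.0014 0.0009 0.0993 n 0.099
turn 0.06
shift after turn -0.0014 0.0009 0.0993
```

Call:
{"name": "servo_tool", "arguments": {"moves": [[[0,0,0],[-0.0012,0.0009,0.033],65],[[0,0,0],[0,0,0.033],65],[[0,0,0],[0,0,0.033],65],[[0,0,0],[0,0,0],65],[[0,0,0],[0,0,0],65],[[0,0,0],[0,0,0],0],[[0,0,0],[0,0,0],0],[[0,0,0],[0,0,0],0],[[0,0,0],[0,0,0],0],[[0,0,0],[0,0,0],0]], "force": 60}}

```text
time: 30.75
ee_pos: [0.6584, 0.089, 0.0825]
tcp_rot: [179.8, -0.1, 88.4]
wrist_force: [-0.1, 0.4, 6.8]
opening: 0.0363
grasp_force: 61.3
```

Call:
{"name": "servo_tool", "arguments": {"moves": [[[0,0,0],[0,0,-0.01],0],[[0,0,0],[0,0,-0.02],0],[[0,0,0],[0,0,-0.03],0],[[0,0,0],[0,0,-0.04],0],[[0,0,0],[0,0,-0.04],0],[[0,0,0],[0,0,0],0],[[0,0,0],[0,0,0],0]]}}

```text
time: 31.45
ee_pos: [0.6576, 0.0888, 0.2211]
tcp_rot: [179.9, -0.0, 88.4]
wrist_force: [0.5, 0.1, -3.4]
opening: 0.0365
grasp_force: 60.8
```

```bash
python3 - <<'E'
from h import *
st(); go(.45,-.38,.22)
E
```

```text
t 31.45 p [0.6576 0.0888 0.2211] rpy [ 1.7986e+02 -2.0000e-02  8.8400e+01] q6 99.3 F [ 0.5  0.1 -3.4] open 0.0365 g 60.8
shift -0.4744 -0.1943 0.0011 n 0.513
```

Call:
{"name": "servo_tool", "arguments": {"moves": [[[0,0,0],[-0.0431,-0.0177,0],0],[[0,0,0],[-0.0431,-0.0177,0],0],[[0,0,0],[-0.0431,-0.0177,0],0],[[0,0,0],[-0.0431,-0.0177,0],0],[[0,0,0],[-0.0431,-0.0177,0],0],[[0,0,0],[-0.0431,-0.0177,0],0],[[0,0,0],[-0.0431,-0.0177,0],0],[[0,0,0],[-0.0431,-0.0177,0],0],[[0,0,0],[-0.0431,-0.0177,0],0],[[0,0,0],[-0.0431,-0.0177,0],0],[[0,0,0],[-0.0431,-0.0177,0],0],[[0,0,0],[0,0,0],0]]}}

```text
time: 32.65
ee_pos: [0.4461, -0.3836, 0.2173]
tcp_rot: [-179.8, -0.0, 88.1]
wrist_force: [-0.4, 1.1, -2.3]
opening: 0.0367
grasp_force: 61.0
```

Call:
{"name": "servo_tool", "arguments": {"moves": [[[0,0,0],[0,0,0.03],0],[[0,0,0],[0,0,0.03],0],[[0,0,0],[0,0,0],0],[[0,0,0],[0,0,0],0]]}}

```text
time: 33.05
ee_pos: [0.4488, -0.379, 0.1591]
tcp_rot: [-179.9, -0.1, 88.4]
wrist_force: [0.1, 0.5, -1.2]
opening: 0.0365
grasp_force: 61.0
```

```bash
cat >> h.py <<'E'
def rect(im,k,x,y,z,hx=.09,hy=.13,s=.0005):
    """top-down picture of plane z: up=+x, left=+y"""
    X,Y=np.meshgrid(np.arange(x+hx,x-hx,-s),np.arange(y+hy,y-hy,-s),indexing="ij")
    p=(np.stack([X,Y,0*X+z],-1)@k[1].T+k[2])@k[0].T; p=(p[...,:2]/p[...,2:]).astype(np.float32)
    return cv2.remap(im,p[...,0],p[...,1],cv2.INTER_LINEAR)
E
python3 - <<'E'
from h import *
im,d,k,P,u,v=cloud("wrist"); st(); k2=cal("top"); t=camera("top")[0]
save(np.vstack([rect(im,k,.449,-.336,.016,s=.0007),rect(t,k2,.449+.0016,-.336-.0007,.016,s=.0007)]),"r1")
save(rect(t,k2,.462+.0016,.332-.0007,.016,s=.0007),"r1b")
E
```

```text
t 33.1 p [ 0.4493 -0.3794  0.1604] rpy [1.7999e+02 1.0000e-02 8.8420e+01] q6 51.4 F [ 0.6  0.1 -1.2] open 0.0367 g 61.0
```

View pics/r1.png

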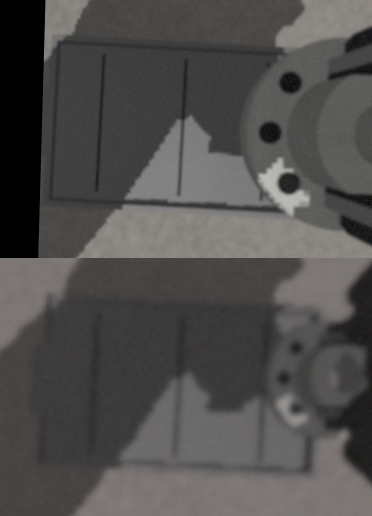

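View pics/r1b.png

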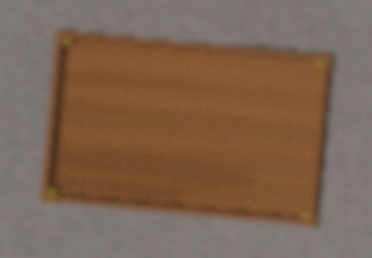

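The rectified pictures show both trays. Grey: left edge x≈55 and rotation about −3°, giving a centre of about (.449,-.337). Wood: corners (66,38), (322,60), (50,192) and (308,216), giving a centre of (.464,.332) turned about −5°. I'll lay disc D in the far grey slot.

Call:
{"name": "servo_tool", "arguments": {"moves": [[[0,0,0],[0.001,-0.002,0.04],0],[[0,0,0],[0,0,0.04],0],[[0,0,0],[0,0,0.035],0],[[0,0,0],[0,0,0.01],0],[[0,0,0],[0,0,0.005],0],[[0,0,0],[0,0,0.003],0],[[0,0,0],[0,0,0],0],[[0,0,0],[0,0,0],0]]}}

```text
time: 33.95
ee_pos: [0.4479, -0.3793, 0.0283]
tcp_rot: [179.9, 0.1, 88.4]
wrist_force: [-0.8, 1.1, -2.1]
opening: 0.0368
grasp_force: 61.0
```

Call:
{"name": "servo_tool", "arguments": {"moves": [[[0,0,0],[0,0,0.002],0],[[0,0,0],[0,0,0.002],0],[[0,0,0],[0,0,0],0],[[0,0,0],[0,0,0],65],[[0,0,0],[0,0,0],65],[[0,0,0],[0,0,0],65],[[0,0,0],[0,0,-0.03],65],[[0,0,0],[0,0,-0.05],65],[[0,0,0],[0,0,-0.05],65],[[0,0,0],[0,0,-0.05],65],[[0,0,0],[0,0,0],65],[[0,0,0],[0,0,0],65]]}}

```text
time: 35.15
ee_pos: [0.4477, -0.3791, 0.2039]
tcp_rot: [179.9, 0.1, 88.4]
wrist_force: [0.6, -0.3, -0.3]
opening: 0.0551
grasp_force: 0.0
```

```bash
python3 - <<'E'
from h import *
im,d,k,P,u,v=cloud("wrist"); st(); print(fit_disc(P,.447,-.379,zb=.004,th=np.radians(-91.4),r=.034)); go(.652,-.1015,.19)
E
```

```text
t 35.2 p [ 0.4473 -0.3787  0.2022] rpy [-180.    -0.    88.4] q6 51.3 F [ 0.4 -0.8 -0.6] open 0.0556 g 0.0
({'line': (np.float64(0.591), np.float64(0.4461), np.float64(-0.3794), np.float64(269.0), np.float64(-0.0001)), 'quarter': (np.float64(0.504), np.float64(0.4461), np.float64(-0.3794), np.float64(268.2), np.float64(-0.0001))}, 3472)
shift 0.2828 0.1969 0.0122 n 0.345
```

Disc D lies flat in the grey tray. Next is disc B.

Call:
{"name": "servo_tool", "arguments": {"moves": [[[0,0,0],[0.0354,0.0246,0.0015],65],[[0,0,0],[0.0354,0.0246,0.0015],65],[[0,0,0],[0.0354,0.0246,0.0015],65],[[0,0,0],[0.0354,0.0246,0.0015],65],[[0,0,0],[0.0353,0.0246,0.0015],65],[[0,0,0],[0.0353,0.0246,0.0015],65],[[0,0,0],[0.0353,0.0246,0.0015],65],[[0,0,0],[0.0353,0.0246,0.0015],65],[[0,0,0],[0,0,0],65],[[0,0,0],[0,0,0],65],[[0,0,0],[0,0,0],65]]}}

```text
time: 36.3
ee_pos: [0.6511, -0.1021, 0.1895]
tcp_rot: [-179.9, 0.0, 88.4]
wrist_force: [0.4, -0.1, -0.5]
opening: 0.0555
grasp_force: 0.0
```

```bash
python3 - <<'E'
from h import *
im,d,k,P,u,v=cloud("wrist"); st(); print(fit_disc(P,.652,-.1013,zb=.062,th=np.radians(-91.4),r=.034)); go(.652,-.1015,.079)
E
```

```text
t 36.35 p [ 0.6511 -0.1024  0.19  ] rpy [-179.93    0.     88.33] q6 82.7 F [-0.1 -0.   0.3] open 0.0555 g 0.0
({'line': (np.float64(0.785), np.float64(0.6514), np.float64(-0.1012), np.float64(269.5), np.float64(-0.0)), 'quarter': (np.float64(0.724), np.float64(0.6514), np.float64(-0.1013), np.float64(267.8), np.float64(-0.0))}, 2716)
shift 0.001 0.0009 0.111 n 0.111
```

Call:
{"name": "servo_tool", "arguments": {"moves": [[[0,0,0],[0.001,0.001,0.037],65],[[0,0,0],[0,0,0.037],65],[[0,0,0],[0,0,0.037],65],[[0,0,0],[0,0,0],65],[[0,0,0],[0,0,0],65],[[0,0,0],[0,0,0],0],[[0,0,0],[0,0,0],0],[[0,0,0],[0,0,0],0],[[0,0,0],[0,0,0],0],[[0,0,0],[0,0,0],0]]}}

```text
time: 37.35
ee_pos: [0.6542, -0.101, 0.083]
tcp_rot: [179.7, 0.1, 88.4]
wrist_force: [-0.8, -1.5, 7.6]
opening: 0.0363
grasp_force: 61.5
```

Call:
{"name": "servo_tool", "arguments": {"moves": [[[0,0,0],[0,0,-0.01],0],[[0,0,0],[0,0,-0.02],0],[[0,0,0],[0,0,-0.03],0],[[0,0,0],[0,0,-0.04],0],[[0,0,0],[0,0,-0.04],0],[[0,0,0],[0,0,0],0],[[0,0,0],[0,0,0],0]]}}

```text
time: 38.05
ee_pos: [0.6534, -0.1006, 0.2212]
tcp_rot: [179.8, 0.0, 88.4]
wrist_force: [0.3, 0.6, -4.2]
opening: 0.0367
grasp_force: 60.9
```

```bash
python3 - <<'E'
from h import *
st(); go(.451,-.2945,.16)
E
```

```text
t 38.05 p [ 0.6534 -0.1006  0.2212] rpy [1.7985e+02 1.0000e-02 8.8400e+01] q6 82.9 F [ 0.3  0.6 -4.2] open 0.0367 g 60.9
shift -0.1995 -0.1969 0.0612 n 0.287
```

Call:
{"name": "servo_tool", "arguments": {"moves": [[[0,0,0],[-0.0285,-0.0281,0],0],[[0,0,0],[-0.0285,-0.0281,0],0],[[0,0,0],[-0.0285,-0.0281,0],0],[[0,0,0],[-0.0285,-0.0281,0],0],[[0,0,0],[-0.0285,-0.0281,0.02],0],[[0,0,0],[-0.0285,-0.0281,0.02],0],[[0,0,0],[-0.0285,-0.0281,0.02],0],[[0,0,0],[0,0,0],0],[[0,0,0],[0,0,0],0]]}}

```text
time: 38.95
ee_pos: [0.4494, -0.2944, 0.1581]
tcp_rot: [-179.9, -0.1, 88.3]
wrist_force: [0.6, 0.7, -1.7]
opening: 0.0367
grasp_force: 61.5
```

```bash
python3 - <<'E'
from h import *
e=held(-91.4,.02); go(.451,-.2945,.025)
E
```

```text
t 39.0 p [ 0.4504 -0.2942  0.1589] rpy [-1.7995e+02 -5.0000e-02  8.8360e+01] q6 58.5 F [ 0.9  0.3 -2.2] open 0.0365 g 61.5
{'line': (np.float64(1.562), np.float64(0.4481), np.float64(-0.2948), np.float64(271.8), np.float64(-0.0017)), 'quarter': (np.float64(1.458), np.float64(0.4481), np.float64(-0.2948), np.float64(267.8), np.float64(-0.0017))}
held offset world [-0.0023 -0.0006] tool x,y -0.0007 -0.0023
shift -0.0003 0.0006 0.1339 n 0.134
```

Call:
{"name": "servo_tool", "arguments": {"moves": [[[0,0,0],[0,0.001,0.04],0],[[0,0,0],[0,0,0.04],0],[[0,0,0],[0,0,0.035],0],[[0,0,0],[0,0,0.01],0],[[0,0,0],[0,0,0.005],0],[[0,0,0],[0,0,0.003],0],[[0,0,0],[0,0,0.001],0],[[0,0,0],[0,0,0],0]]}}

```text
time: 39.8
ee_pos: [0.4524, -0.2948, 0.0269]
tcp_rot: [179.9, 0.1, 88.4]
wrist_force: [0.9, 0.7, -2.5]
opening: 0.0367
grasp_force: 61.5
```

Call:
{"name": "servo_tool", "arguments": {"moves": [[[0,0,0],[0,0,0.0015],0],[[0,0,0],[0,0,0],0],[[0,0,0],[0,0,0],0],[[0,0,0],[0,0,0],65],[[0,0,0],[0,0,0],65],[[0,0,0],[0,0,0],65],[[0,0,0],[0,0,-0.03],65],[[0,0,0],[0,0,-0.05],65],[[0,0,0],[0,0,-0.05],65],[[0,0,0],[0,0,-0.05],65],[[0,0,0],[0,0,0],65],[[0,0,0],[0,0,0],65]]}}

```text
time: 41.0
ee_pos: [0.4522, -0.2948, 0.2052]
tcp_rot: [179.9, 0.1, 88.4]
wrist_force: [-0.2, 0.4, -0.9]
opening: 0.0556
grasp_force: 0.0
```

```bash
python3 - <<'E'
from h import *
im,d,k,P,u,v=cloud("wrist"); st(); print(fit_disc(P,.449,-.2945,zb=.004,th=np.radians(-91.4),r=.034)); go(.650,-.196,.19,178.6)
E
```

```text
t 41.05 p [ 0.4516 -0.2944  0.2036] rpy [-1.7999e+02 -1.0000e-02  8.8400e+01] q6 58.5 F [ 0.5 -0.9 -0.3] open 0.0556 g 0.0
({'line': (np.float64(0.601), np.float64(0.4506), np.float64(-0.2948), np.float64(269.0), np.float64(-0.0001)), 'quarter': (np.float64(0.517), np.float64(0.4505), np.float64(-0.2949), np.float64(268.6), np.float64(-0.0001))}, 3438)
shift 0.1039 0.1955 0.0136 n 0.222
turn -90.2
shift after turn -0.1959 0.1032 0.0136
```

Call:
{"name": "servo_tool", "arguments": {"moves": [[[0,0,-8.2],[0,0,0],65],[[0,0,-8.2],[0,0,0],65],[[0,0,-8.2],[0,0,0],65],[[0,0,-8.2],[0,0,0],65],[[0,0,-8.2],[0,0,0],65],[[0,0,-8.2],[0,0,0],65],[[0,0,-8.2],[0,0,0],65],[[0,0,-8.2],[0,0,0],65],[[0,0,-8.2],[0,0,0],65],[[0,0,-8.2],[0,0,0],65],[[0,0,-8.2],[0,0,0],65]]}}

```text
time: 42.15
ee_pos: [0.451, -0.294, 0.2019]
tcp_rot: [179.9, -0.2, 178.9]
wrist_force: [0.1, 0.5, 0.3]
opening: 0.0554
grasp_force: 0.0
```

Call:
{"name": "servo_tool", "arguments": {"moves": [[[0,0,0],[-0.0392,0.0206,0.0027],65],[[0,0,0],[-0.0392,0.0206,0.0027],65],[[0,0,0],[-0.0392,0.0206,0.0027],65],[[0,0,0],[-0.0392,0.0206,0.0027],65],[[0,0,0],[-0.0391,0.0208,0.0027],65],[[0,0,0],[0,0,0],65],[[0,0,0],[0,0,0],65],[[0,0,0],[0,0,0],65]]}}

```text
time: 42.95
ee_pos: [0.6491, -0.1965, 0.1897]
tcp_rot: [180.0, -0.1, 178.6]
wrist_force: [-0.8, -0.4, -0.1]
opening: 0.0555
grasp_force: 0.0
```

```bash
python3 - <<'E'
from h import *
im,d,k,P,u,v=cloud("wrist"); st(); print(fit_disc(P,.650,-.196,zb=.062,th=np.radians(-1.4),r=.034)); go(.650,-.196,.079,178.6)
E
```

```text
t 43.0 p [ 0.649  -0.1967  0.1905] rpy [ 1.8000e+02 -4.0000e-02  1.7854e+02] q6 -15.4 F [-0.4  0.1  0.9] open 0.0551 g 0.0
({'line': (np.float64(0.715), np.float64(0.6499), np.float64(-0.1959), np.float64(358.3), np.float64(0.0)), 'quarter': (np.float64(0.813), np.float64(0.65), np.float64(-0.196), np.float64(358.4), np.float64(0.0))}, 2696)
shift -0.001 0.0007 0.1115 n 0.111
turn -0.06
shift after turn -0.001 0.0007 0.1115
```

Call:
{"name": "servo_tool", "arguments": {"moves": [[[0,0,0],[-0.001,0.0007,0.037],65],[[0,0,0],[0,0,0.037],65],[[0,0,0],[0,0,0.037],65],[[0,0,0],[0,0,0],65],[[0,0,0],[0,0,0],65],[[0,0,0],[0,0,0],0],[[0,0,0],[0,0,0],0],[[0,0,0],[0,0,0],0],[[0,0,0],[0,0,0],0],[[0,0,0],[0,0,0],0]]}}

```text
time: 44.0
ee_pos: [0.6523, -0.1961, 0.0832]
tcp_rot: [-179.9, 0.3, 178.6]
wrist_force: [-0.6, -1.5, 7.7]
opening: 0.0362
grasp_force: 61.5
```

Call:
{"name": "servo_tool", "arguments": {"moves": [[[0,0,0],[0,0,-0.01],0],[[0,0,0],[0,0,-0.02],0],[[0,0,0],[0,0,-0.03],0],[[0,0,0],[0,0,-0.04],0],[[0,0,0],[0,0,-0.04],0],[[0,0,0],[0,0,0],0],[[0,0,0],[0,0,0],0]]}}

```text
time: 44.7
ee_pos: [0.6516, -0.1955, 0.2214]
tcp_rot: [-180.0, 0.2, 178.6]
wrist_force: [0.3, -0.2, -2.8]
opening: 0.0365
grasp_force: 60.4
```

```bash
python3 - <<'E'
from h import *
st(); go(.468,.374,.22)
E
```

```text
t 44.7 p [ 0.6516 -0.1955  0.2214] rpy [-1.7995e+02  1.7000e-01  1.7860e+02] q6 -15.3 F [ 0.3 -0.2 -2.8] open 0.0365 g 60.4
shift 0.1975 0.5649 0.0014 n 0.598
```

Call:
{"name": "servo_tool", "arguments": {"moves": [[[0,0,0],[0.0152,0.0435,0],0],[[0,0,0],[0.0152,0.0435,0],0],[[0,0,0],[0.0152,0.0435,0],0],[[0,0,0],[0.0152,0.0435,0],0],[[0,0,0],[0.0152,0.0435,0],0],[[0,0,0],[0.0152,0.0435,0],0],[[0,0,0],[0.0152,0.0435,0],0],[[0,0,0],[0.0152,0.0435,0],0],[[0,0,0],[0.0152,0.0435,0],0],[[0,0,0],[0.0152,0.0435,0],0]]}}

```text
time: 45.7
ee_pos: [0.5083, 0.2446, 0.2181]
tcp_rot: [-179.9, -0.1, 178.6]
wrist_force: [0.8, 1.0, -4.1]
opening: 0.0367
grasp_force: 60.6
```

Call:
{"name": "servo_tool", "arguments": {"moves": [[[0,0,0],[0.0152,0.0435,0],0],[[0,0,0],[0.0152,0.0435,0.03],0],[[0,0,0],[0.0152,0.0435,0.03],0],[[0,0,0],[0,0,0],0],[[0,0,0],[0,0,0],0]]}}

```text
time: 46.2
ee_pos: [0.4686, 0.3669, 0.1628]
tcp_rot: [-179.8, -0.2, 178.7]
wrist_force: [0.1, -0.2, -1.2]
opening: 0.0365
grasp_force: 60.8
```

```bash
python3 - <<'E'
from h import *
im,d,k,P,u,v=cloud("wrist"); st(); go(.468,.374,.0255)
save(rect(im,k,.464,.332,.016,s=.0007),"r2")
E
```

```text
t 46.25 p [0.4695 0.3663 0.1642] rpy [-1.7992e+02 -7.0000e-02  1.7863e+02] q6 39.3 F [ 0.1  0.  -2.3] open 0.0364 g 60.9
shift 0.0017 0.0076 0.1387 n 0.139
```

View pics/r2.png

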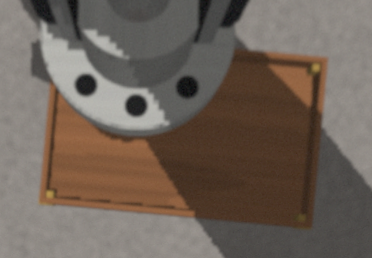

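The rectified picture shows the wood tray corners at (327,58), (310,226) and (41,204), giving a centre of (.463,.333). Disc A can go in the left slot.

Call:
{"name": "servo_tool", "arguments": {"moves": [[[0,0,0],[0.0036,0.0085,0.03],0],[[0,0,0],[0,0,0.04],0],[[0,0,0],[0,0,0.04],0],[[0,0,0],[0,0,0.015],0],[[0,0,0],[0,0,0.008],0],[[0,0,0],[0,0,0.004],0],[[0,0,0],[0,0,0],0],[[0,0,0],[0,0,0],0]]}}

```text
time: 47.05
ee_pos: [0.4674, 0.3759, 0.0298]
tcp_rot: [179.9, 0.1, 178.6]
wrist_force: [0.3, 0.1, -2.5]
opening: 0.0368
grasp_force: 60.9
```

```bash
python3 - <<'E'
from h import *
st()
E
```

```text
t 47.05 p [0.4674 0.3759 0.0298] rpy [1.7990e+02 1.1000e-01 1.7859e+02] q6 40.2 F [ 0.3  0.1 -2.5] open 0.0368 g 60.9
```

Call:
{"name": "servo_tool", "arguments": {"moves": [[[0,0,0],[0,0,0.002],0],[[0,0,0],[0,0,0.002],0],[[0,0,0],[0,0,0],0],[[0,0,0],[0,0,0],65],[[0,0,0],[0,0,0],65],[[0,0,0],[0,0,0],65],[[0,0,0],[0,0,-0.03],65],[[0,0,0],[0,0,-0.05],65],[[0,0,0],[0,0,-0.05],65],[[0,0,0],[0,0,-0.05],65],[[0,0,0],[0,0,0],65],[[0,0,0],[0,0,0],65]]}}

```text
time: 48.25
ee_pos: [0.4671, 0.3758, 0.2055]
tcp_rot: [179.9, 0.1, 178.6]
wrist_force: [-0.6, -0.2, -0.4]
opening: 0.0554
grasp_force: 0.0
```

```bash
python3 - <<'E'
from h import *
im,d,k,P,u,v=cloud("wrist"); st(); print(fit_disc(P,.466,.375,zb=.004,th=np.radians(-1.4),r=.034)); go(.6545,-.006,.19,178.6)
E
```

```text
t 48.3 p [0.4666 0.3754 0.2037] rpy [-180.     0.   178.6] q6 40.2 F [-0.1 -0.4 -0.7] open 0.0556 g 0.0
({'line': (np.float64(0.506), np.float64(0.4647), np.float64(0.3762), np.float64(358.2), np.float64(-0.0)), 'quarter': (np.float64(0.625), np.float64(0.4647), np.float64(0.3762), np.float64(358.9), np.float64(0.0))}, 3430)
shift -0.1972 -0.3767 0.0137 n 0.425
turn -0.0
shift after turn -0.1972 -0.3767 0.0137
```

Disc A lies flat in the wood tray. Disc C is the last.

Call:
{"name": "servo_tool", "arguments": {"moves": [[[0,0,0],[-0.0219,-0.0419,0.0015],65],[[0,0,0],[-0.0219,-0.0419,0.0015],65],[[0,0,0],[-0.0219,-0.0419,0.0015],65],[[0,0,0],[-0.0219,-0.0419,0.0015],65],[[0,0,0],[-0.0219,-0.0419,0.0015],65],[[0,0,0],[-0.0219,-0.0418,0.0015],65],[[0,0,0],[-0.0219,-0.0418,0.0015],65],[[0,0,0],[-0.0219,-0.0418,0.0015],65],[[0,0,0],[-0.022,-0.0418,0.0015],65],[[0,0,0],[0,0,0],65],[[0,0,0],[0,0,0],65],[[0,0,0],[0,0,0],65]]}}

```text
time: 49.5
ee_pos: [0.6538, -0.0054, 0.1894]
tcp_rot: [180.0, -0.1, 178.6]
wrist_force: [-0.0, 0.8, 1.1]
opening: 0.0558
grasp_force: 0.0
```

```bash
python3 - <<'E'
from h import *
im,d,k,P,u,v=cloud("wrist"); st(); print(fit_disc(P,.6545,-.006,zb=.062,th=np.radians(-1.4),r=.034)); go(.6545,-.006,.079,178.6)
E
```

```text
t 49.55 p [ 0.6539 -0.005   0.1899] rpy [ 1.7999e+02 -7.0000e-02  1.7867e+02] q6 0.9 F [ 0.4 -0.1  0.5] open 0.0553 g 0.0
({'line': (np.float64(0.705), np.float64(0.6548), np.float64(-0.0059), np.float64(358.8), np.float64(-0.0)), 'quarter': (np.float64(0.807), np.float64(0.6548), np.float64(-0.0059), np.float64(359.0), np.float64(-0.0))}, 2713)
shift -0.0007 -0.001 0.1109 n 0.111
turn 0.07
shift after turn -0.0007 -0.001 0.1109
```

Call:
{"name": "servo_tool", "arguments": {"moves": [[[0,0,0],[-0.0007,-0.001,0.037],65],[[0,0,0],[0,0,0.037],65],[[0,0,0],[0,0,0.037],65],[[0,0,0],[0,0,0],65],[[0,0,0],[0,0,0],65],[[0,0,0],[0,0,0],0],[[0,0,0],[0,0,0],0],[[0,0,0],[0,0,0],0],[[0,0,0],[0,0,0],0],[[0,0,0],[0,0,0],0]]}}

```text
time: 50.55
ee_pos: [0.6566, -0.0067, 0.0829]
tcp_rot: [180.0, 0.3, 178.6]
wrist_force: [-0.1, 1.2, 7.9]
opening: 0.0365
grasp_force: 61.3
```

Call:
{"name": "servo_tool", "arguments": {"moves": [[[0,0,0],[0,0,-0.01],0],[[0,0,0],[0,0,-0.02],0],[[0,0,0],[0,0,-0.03],0],[[0,0,0],[0,0,-0.04],0],[[0,0,0],[0,0,-0.04],0],[[0,0,0],[0,0,0],0],[[0,0,0],[0,0,0],0]]}}

```text
time: 51.25
ee_pos: [0.6557, -0.0071, 0.2214]
tcp_rot: [-180.0, 0.2, 178.6]
wrist_force: [-0.6, 0.3, -2.5]
opening: 0.0365
grasp_force: 60.3
```

```bash
python3 - <<'E'
from h import *
st(); go(.460,.2915,.16)
E
```

```text
t 51.25 p [ 0.6557 -0.0071  0.2214] rpy [-1.8000e+02  1.7000e-01  1.7859e+02] q6 0.8 F [-0.6  0.3 -2.5] open 0.0365 g 60.3
shift 0.203 0.2937 0.0614 n 0.362
```

Call:
{"name": "servo_tool", "arguments": {"moves": [[[0,0,0],[0.0254,0.0367,0],0],[[0,0,0],[0.0254,0.0367,0],0],[[0,0,0],[0.0254,0.0367,0],0],[[0,0,0],[0.0254,0.0367,0],0],[[0,0,0],[0.0254,0.0367,0],0],[[0,0,0],[0.0254,0.0367,0.02],0],[[0,0,0],[0.0254,0.0367,0.02],0],[[0,0,0],[0.0254,0.0367,0.02],0],[[0,0,0],[0,0,0],0],[[0,0,0],[0,0,0],0]]}}

```text
time: 52.25
ee_pos: [0.4578, 0.2918, 0.158]
tcp_rot: [-179.9, -0.1, 178.7]
wrist_force: [0.3, 0.7, -2.4]
opening: 0.0364
grasp_force: 60.6
```

```bash
python3 - <<'E'
from h import *
e=held(-1.4,.02); go(.460,.2915,.0255)
im,d,k,P,u,v=cloud("top"); print(fit_disc(P,.466,.375,zb=.004,th=np.radians(-1.4),r=.034)[0])
E
```

```text
t 52.3 p [0.4588 0.2912 0.1589] rpy [-1.7994e+02 -5.0000e-02  1.7864e+02] q6 33.8 F [-0.2 -0.3 -1. ] open 0.0365 g 60.6
{'line': (np.float64(1.45), np.float64(0.4564), np.float64(0.2923), np.float64(358.0), np.float64(-0.0015)), 'quarter': (np.float64(1.622), np.float64(0.4565), np.float64(0.2923), np.float64(358.8), np.float64(-0.0015))}
held offset world [-0.0024  0.0011] tool x,y 0.0024 0.001
shift -0.0012 0.0003 0.1334 n 0.133
{'line': (np.float64(0.55), np.float64(0.4677), np.float64(0.3828), np.float64(338.5), np.float64(-0.0016)), 'quarter': (np.float64(0.55), np.float64(0.4677), np.float64(0.3828), np.float64(338.5), np.float64(-0.0016))}
```

Call:
{"name": "servo_tool", "arguments": {"moves": [[[0,0,0],[-0.003,0,0.04],0],[[0,0,0],[0,0,0.04],0],[[0,0,0],[0,0,0.035],0],[[0,0,0],[0,0,0.01],0],[[0,0,0],[0,0,0.005],0],[[0,0,0],[0,0,0.003],0],[[0,0,0],[0,0,0.001],0],[[0,0,0],[0,0,0],0]]}}

```text
time: 53.15
ee_pos: [0.4629, 0.2918, 0.0269]
tcp_rot: [179.9, 0.1, 178.6]
wrist_force: [-0.3, -0.2, -1.6]
opening: 0.037
grasp_force: 60.6
```

Call:
{"name": "servo_tool", "arguments": {"moves": [[[0,0,0],[0,0,0.0015],0],[[0,0,0],[0,0,0],0],[[0,0,0],[0,0,0],0],[[0,0,0],[0,0,0],65],[[0,0,0],[0,0,0],65],[[0,0,0],[0,0,0],65],[[0,0,0],[0,0,-0.03],65],[[0,0,0],[0,0,-0.05],65],[[0,0,0],[0,0,-0.05],65],[[0,0,0],[0,0,-0.05],65],[[0,0,0],[-0.03,-0.03,0],65],[[0,0,0],[-0.03,-0.03,0],65]]}}

```text
time: 54.35
ee_pos: [0.5217, 0.2302, 0.2063]
tcp_rot: [179.9, 0.2, 178.7]
wrist_force: [0.2, 0.4, -0.4]
opening: 0.0555
grasp_force: 0.0
```

Call:
{"name": "servo_tool", "arguments": {"moves": [[[0,0,0],[-0.02,-0.04,0],65],[[0,0,0],[-0.02,-0.04,0],65],[[0,0,0],[0,-0.04,0],65],[[0,0,0],[0,-0.04,0],65],[[0,0,0],[0,-0.03,0],65],[[0,0,0],[0,0,0],65],[[0,0,0],[0,0,0],65]]}}

```text
time: 55.05
ee_pos: [0.556, 0.0384, 0.204]
tcp_rot: [180.0, -0.0, 178.5]
wrist_force: [0.7, -0.3, -0.2]
opening: 0.0558
grasp_force: 0.0
```

```bash
python3 - <<'E'
from h import *
st(); im,d,k,P,u,v=cloud("top"); save(cv2.resize(im[120:310,120:560],(800,345)),"end")
for x,y,z,t in [(.465,.376,.004,-1.4),(.459,.2915,.004,-1.4),(.447,-.379,.004,-91.4),(.4505,-.2945,.004,-91.4)]:
    f=fit_disc(P,x+.0016,y-.0007,zb=z,th=np.radians(t),r=.034)[0]; print(min(f.values()))
E
```

```text
t 55.05 p [0.556  0.0384 0.204 ] rpy [ 1.7999e+02 -1.0000e-02  1.7850e+02] q6 5.4 F [ 0.7 -0.3 -0.2] open 0.0558 g 0.0
(np.float64(1.185), np.float64(0.466), np.float64(0.3753), np.float64(359.0), np.float64(-0.0012))
(np.float64(1.228), np.float64(0.4626), np.float64(0.2911), np.float64(358.8), np.float64(-0.0012))
(np.float64(1.23), np.float64(0.4469), np.float64(-0.3888), np.float64(269.3), np.float64(-0.0011))
(np.float64(1.315), np.float64(0.4458), np.float64(-0.3167), np.float64(198.1), np.float64(-0.0011))
```

View pics/end.png

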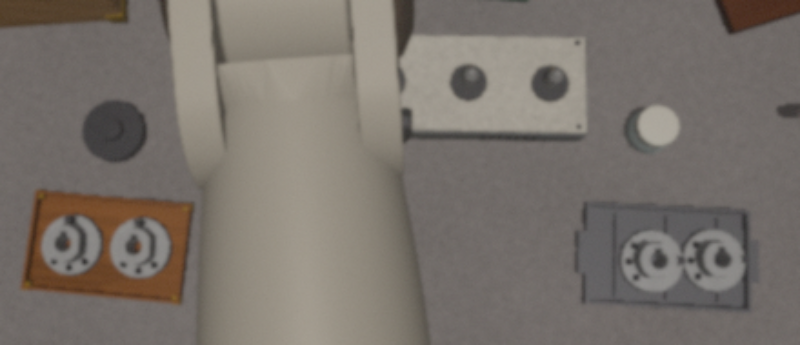

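The end picture shows two discs in the wood tray at (71,244) and (140,247). Two are in the grey tray at (651,260) and (715,260), where disc B was knocked up against disc D. The pulley and jar have not moved. I'll check that the grey-tray discs are flat.

```bash
python3 - <<'E'
from h import *
im,d,k,P,u,v=cloud("top")
for x,y in [(.4469,-.3888),(.4458,-.3167),(.466,.3753),(.4626,.2911)]:
    r=np.hypot(P[:,0]-x,P[:,1]-y); Q=P[(r<.033)&(r>.023)&(P[:,2]>.002)&(P[:,2]<.022)]
    A=np.c_[Q[:,:2]-[x,y],np.ones(len(Q))]; w=np.ones(len(Q))
    for _ in range(8):
        c=np.linalg.lstsq(A*w[:,None],Q[:,2]*w,rcond=None)[0]; w=1/np.sqrt(1+((Q[:,2]-A@c)/.001)**2)
    print(len(Q),"tilt",np.hypot(c[0],c[1]).round(3),"plate top z",c[2].round(4))
E
```

```text
313 tilt 0.006 plate top z 0.0149
328 tilt 0.005 plate top z 0.0148
274 tilt 0.012 plate top z 0.0148
291 tilt 0.012 plate top z 0.0146
```

All four are flat at the same height and inside their trays, so I'm handing in.

```bash
python3 -c "
from workcell import *
print(job_done())"
```

```text
the job is handed in; nothing more can be done
None
```

All four discs were seated on the spindles, the start button was pressed fully down and let up again, and the discs now lie flat in their trays: two in-line in the wooden one, two quarter-turn in the grey one. The job is handed in; no verdict was shown. One grey-tray disc was knocked aside but still lies flat inside the tray.

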